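Settle a switch-panel carrier on its kinematic seats and bring the hold-down onto it

ROBOT

A 7-joint arm with a two-finger parallel gripper is mounted at the origin on the work surface. World frame = base frame: x ahead of the robot, y to its left, z up, the work surface at z = 0. Lengths are in m, angles in rad, forces in N, time in s.
With the tool pointing down it reaches from about 0.4 to 0.85 m from the base axis. Payload 10.4 kg.
Tool frame: the origin (TCP) lies midway between the tips of the shut fingers; the grasp point (between the pads) lies 19 mm behind it; z points along the fingers, y is the direction in which the jaws open and shut (so a half turn about z gives the same grasp; the last joint's range is limited). The gripper opens to 87 mm and grips with 3 to 60 N. Pads are 19 mm wide; open, the fingers measure 117 mm over their backs; the gripper's body (75 mm by 190 mm) begins 51 mm behind the grasp point.
Start: joints at [1.162, 0.332, -0.065, 1.46, 0.022, 1.35, -0.088], TCP at [0.235, -0.579, 0.223] pointing down, gripper open.
Joint ranges: [-2.6, 2.6], [-0.5, 2.12], [-1.47, 1.34], [0.16, 2.42], [-1.27, 4.41], [0.06, 2.06], [-2.6, 2.6]. Speed limits (rad/s): [2.22, 2.22, 2.79, 2.79, 3.14, 3.14, 3.14].

INTERFACE

Orientations are given as a unit quaternion [x, y, z, w].
In Python, from bench import r gives the robot as it stands.
- The arm moves only by the tool step_arm, never from a script. Its argument "increments" is a list of rows, each a list of 2 entries, a list of its own where there are three numbers: the shift along the tool's x, y, z in m, then the turn, a rotation vector about the tool's x, y, z in rad. A call has 1 to 5 rows; each row is the pose to reach, as a shift and turn from the pose measured when the call began, along the tool's axes at that moment; what a row does not reach only later rows make up. A row lasts 1/10 s, in which the tool goes at most 50 mm and 8.59 degrees, less where a joint would pass 70% of its speed; a pose out of reach is approached as far as the arm can. A call with a gripper value outside its range is refused whole. "hand" is the closure, from -1 (fully open) to 1 (shut), so that 0 is half open, set as the call begins (left out, the last holds). The fingers move at their own pace and stop on an object; "grip_force" is the grip in N (left out, the last holds). Time passes only in rows, so rows that repeat a pose let the fingers close. It gives the time, the measured TCP pose, the force and the opening at its end, in the units of the state.
- r.read_state(): the state, without advancing time (a new reading comes with each control period).
- r.camera(name): name is "scene" or "side" or "wrist"; returns a dict with "pixels" (384x512x3 uint8, blue, green, red), "camera_matrix" (3x3 intrinsics, pixels), "extrinsics" (4x4, takes a point from camera to world coordinates). Camera axes: x right, y up, looking along -z (the intrinsics and any distortion apply to the point x, -y, -z); pixel columns grow to the right and rows downward; lengths in m; the calibration is good to about 2 mm. A picture is of the moment at which its call begins. There is no depth.
- r.close_job(): hands the job in, once; it reports no verdict.
The state is a dict: "time": time; "joint_positions": joint angles; "joint_vel": joint speeds; "joint_torque": joint torques, N m; "ee_pos": TCP position; "eef_rot": TCP orientation; "ft_force": force on the tool from outside, world axes, zero at the start; "torque": the same for the moment, N m; "width": finger opening in m.
Only numpy, scipy, OpenCV 4.12 (cv2) and the standard library are available. Lean on these libraries where they do the work, as an engineer would, in place of code of your own. Each camera call takes 0.05 s, during which the arm holds its last target.

TASK

Take the switch-panel carrier by its lifting handle and settle its three ball feet fully home on the fixture plate: one ball in the cone, one in the V-groove, one on the flat pad. The seat blocks are only set roughly by hand and a carrier just put down hangs up on the dry steel, so feel it down until it sits, never pushing it onto the seats with more than 40 N in all, wedging included (they mark), and let go of it. Then press the raised hold-down arm down until its rubber nose bears on the panel and stays there with the carrier still fully home; leave the tools and parts lying around where they are.

Things in the scene. Friction and masses are not known exactly. Their poses are not given: they have to be found in the camera images.
- base: Aluminium fixture plate 295 x 170 x 20 mm, fixed to the table, three T-slots along x. Origin on the table top; spans x -105 to 190, y -85 to 85 mm. Three steel seat blocks are clamped in the slots, up to 6 mm off its nominal place along x, the cone also up to 5 mm along y; they stay put. So home is up to 8 mm and 8 degrees off. Sum of contact forces on it, wedging included: below 40 N.
- cone_place (a point): Nominal, not true, place of the cone-foot ball's centre when home, 38 mm up; axes as the plate's. The cone is a 90-degree conical hole, mouth 34 mm wide, in a round boss 46 mm across whose top is 21 mm above the plate; it stands up to 6 mm in x and 5 mm in y from here. A ball 1 mm off the cone's centre stands 1 mm high (45 degree slope), up to 10 mm off.
- groove_place (a point): Nominal, not true, place of the groove-foot ball's centre when home, 38 mm up. The groove is a 90-degree V, 34 mm wide at the top, along the plate's y, in a steel block 46 (x) x 48 (y) x 21 mm; it stands up to 6 mm either way along x from here. A ball 1 mm off the V's middle stands 1 mm high; it is free along y.
- flat_place (a point): Nominal place of the flat-foot ball's centre when home, 38 mm up, over the middle of a round steel pad 56 mm across and 8 mm high above the plate; the ball may rest anywhere on it. Steel on steel friction is about 0.7, so a carrier set down off-centre hangs up and pushing it straight down does not help: shift and turn it sideways, the way the slopes push, under a light load.
- carrier_grip (a point): Grasp centre of the carrier's lifting handle, axes the carrier's (as the plate's when home). Black upright bar, 16 mm thick in y (close the fingers along y), 50 mm long in x, top 16.5 mm above this point, panel 28.5 mm below it. The panel is clear of switches for 30 mm in x either side of this point. Above the balance point.
- carrier: Switch-panel carrier, 0.48 to 0.75 kg: aluminium plate 155 (x) x 124 (y) x 8 mm under a pale green panel with switches up to 25 mm tall, on three ball feet, standing on the table at first. Origin on the plate's underside, midway: 18 mm in +x from carrier_grip and 39.5 mm below it; ball centres 22 mm below the origin; panel top 11 mm above it.
- foot_cone (a point): Centre of the 20 mm steel ball foot that belongs in the cone; (-37, +45, -61.5) mm from carrier_grip in the carrier's axes. Home: 38 mm above the table.
- foot_groove (a point): Centre of the 20 mm steel ball foot that belongs in the V-groove; (-37, -45, -61.5) mm from carrier_grip in the carrier's axes. Home: 38 mm above the table.
- foot_flat (a point): Centre of the 20 mm steel ball foot that belongs on the flat pad; (+73, 0, -61.5) mm from carrier_grip in the carrier's axes. Home: 38 mm above the table.
- hold_down (a joint): Hold-down arm, steel bar 24 x 10 mm, 145 mm long. 0 = level, from its pivot towards the plate's -x; positive (rad) = raised; starts at 0.9 to 1.05, stays where left; on a carrier at home it lands at about 0. Turns at 0.4 N m: push it round its arc with about 5 N on the bar's top, 90 mm from the pivot (a straight press down sticks while steep); 14 N there when level puts 7 N on the nose.
- clamp_pivot (a point): Pivot of the hold-down arm, midway across: x +160, y 0, 95 mm up in the plate's frame, axes as the plate's. The clevis cheeks stand 12 mm above it, 44 mm over both.
- clamp_nose (a point): Underside of the hold-down's rubber nose, 125 mm from the pivot along the arm, 23.5 mm below the arm's middle line. It lands on the clear middle of the panel, 53 mm in +x from the handle's middle.
- clamp_post: Steel clevis post fixed on the far end of the fixture plate, carrying the hold-down arm; origin on the plate's top at x +160, y 0.
- screwdriver: Screwdriver, 190 mm, lying beside the fixture plate; leave it where it is. Origin at its underside.
- spare_switch: Loose toggle switch, 28 x 14 x 46 mm, near the carrier; leave it where it is. Origin at its underside.
- tape_roll: Roll of black tape, 90 mm across, 20 mm high; leave it where it is. Origin at its underside.
- grease_pot: White pot, 60 mm across, 55 mm high; leave it where it is. Origin at its underside.
- square: Steel square, 110 x 16 x 70 mm; leave it where it is. Origin at its underside.
- hex_key: Hex key, 96 x 28 mm, 7 mm thick; leave it where it is. Origin at its underside.
Mind the look-alikes: they are no part of the job. Leave any pink look-alike of the carrier alone.

How it is judged:
By the outcome, as a careful person would: the job done as asked, in the order asked, and still so for the second after the job is handed in, with the robot touching nothing.
It also fails if it takes over 72 s, if anything falls off the work surface, if the arm or the gripper's body presses on something with over 40 N, if the wrist force passes 120 N, or if a joint passes its speed limit or range.

## Working session

There is one attempt and no reset: what is moved stays moved. The work goes in short steps, Python scripts to look and compute and a tool call to move; the robot and the scene stay as the last step left them, time stands still between calls to the robot, and variables do not carry over. Pictures are saved under pics/ and viewed, and the job is handed in when it is done.

Besides the shell and the picture viewer there is one more tool, called after "Call:" as name([rows], argument=value, ...), one row to a line, values as JSON. step_arm: Moves the arm, as the interface text tells. Its arguments: {"type":"object","properties":{"increments":{"type":"array"},"hand":{"type":"number"},"grip_force":{"type":"number"}},"required":["increments"]}

```bash
ls; mkdir -p pics; python3 - <<'E'
from bench import r
import cv2,numpy as np
for n in ["scene","side","wrist"]:
    c=r.camera(n); cv2.imwrite(f"pics/{n}0.png",c["pixels"]); print(n,c["camera_matrix"].round(1).tolist(),c["extrinsics"].round(3).tolist(),c.keys())
print(r.read_state())
E
```

```text
pics
scene [[371.4, 0.0, 252.1], [0.0, 371.4, 196.7], [0.0, 0.0, 1.0]] [[-0.838, -0.42, 0.349, 0.826], [0.546, -0.628, 0.555, 0.574], [-0.014, 0.655, 0.756, 0.742], [0.0, 0.0, 0.0, 1.0]] dict_keys(['pixels', 'camera_matrix', 'extrinsics'])
side [[443.3, 0.0, 257.1], [0.0, 443.3, 187.5], [0.0, 0.0, 1.0]] [[-0.945, 0.201, -0.257, 0.246], [-0.326, -0.599, 0.732, 0.878], [-0.007, 0.775, 0.632, 0.809], [0.0, 0.0, 0.0, 1.0]] dict_keys(['pixels', 'camera_matrix', 'extrinsics'])
wrist [[272.4, 0.0, 255.2], [0.0, 272.4, 189.7], [0.0, 0.0, 1.0]] [[0.376, 0.885, 0.273, 0.31], [-0.927, 0.36, 0.109, -0.549], [-0.001, -0.294, 0.956, 0.384], [0.0, 0.0, 0.0, 1.0]] dict_keys(['pixels', 'camera_matrix', 'extrinsics'])
{'time': 0.15, 'joint_positions': array([ 1.1623872 ,  0.33275212, -0.06468618,  1.46072659,  0.0215686 ,
        1.34988793, -0.08845536]), 'joint_vel': array([ 2.63360142e-04, -4.09252742e-04,  1.89545555e-04, -1.67887201e-03,
        2.18904977e-05, -1.02026546e-03, -1.36376754e-03]), 'joint_torque': array([ 7.66101039e-04, -6.23632479e+01,  2.47556542e-02, -3.90147221e+01,
       -6.13790564e-02,  3.72125558e-02,  1.27322051e-04]), 'ee_pos': array([ 0.23508966, -0.57879655,  0.22193119]), 'eef_rot': array([ 9.81447454e-01,  1.91730548e-01, -1.12657545e-04, -5.28416029e-04]), 'ft_force': array([-0.03896097,  0.26326783,  0.75861774]), 'torque': array([0.0041822 , 0.03358432, 0.00170486]), 'width': 0.08673588584326114}
```

View pics/scene0.png

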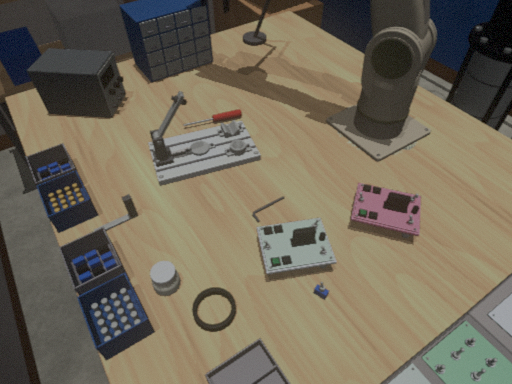

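View pics/side0.png

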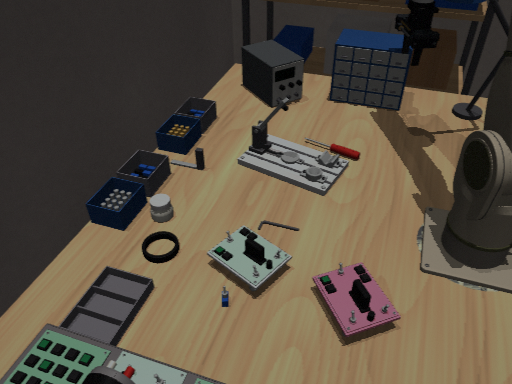

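View pics/wrist0.png

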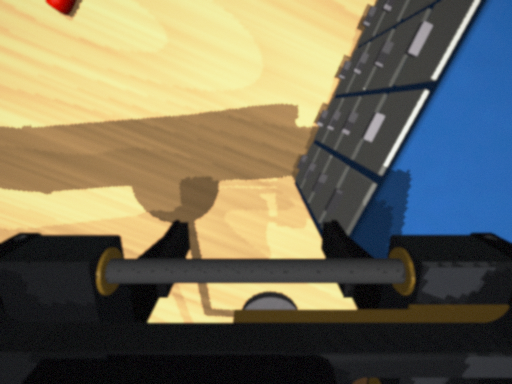

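The pale green carrier is at scene (295,247) and side (250,255). The pink look-alike is at scene (387,210) and side (355,298), so I'll leave that one alone. The fixture is at scene (203,150). Next I'll enlarge the crops.

```bash
cat > h.py <<'E'
import numpy as np,cv2
from scipy.spatial.transform import Rotation as R
from bench import r
def proj(c,P):
    T=np.linalg.inv(c["extrinsics"]);p=T[:3,:3]@np.asarray(P,float)+T[:3,3];K=c["camera_matrix"]
    return np.array([K[0,0]*p[0]/-p[2]+K[0,2],K[1,1]*p[1]/p[2]+K[1,2]])
def ray(c,u):
    K=c["camera_matrix"];E=c["extrinsics"]
    d=E[:3,:3]@np.array([(u[0]-K[0,2])/K[0,0],-(u[1]-K[1,2])/K[1,1],-1.]);return E[:3,3],d/np.linalg.norm(d)
def onz(c,u,z):
    o,d=ray(c,u);return o+d*(z-o[2])/d[2]
def tri(c1,u1,c2,u2):
    o1,d1=ray(c1,u1);o2,d2=ray(c2,u2)
    s=np.linalg.lstsq(np.c_[d1,-d2],o2-o1,rcond=None)[0]
    a=o1+s[0]*d1;b=o2+s[1]*d2;return (a+b)/2,np.linalg.norm(a-b)
def crop(img,x0,y0,w,h,k,f):
    cv2.imwrite(f,cv2.resize(img[y0:y0+h,x0:x0+w],None,fx=k,fy=k,interpolation=cv2.INTER_CUBIC))
E
python3 - <<'E'
from h import *
import pickle
a=r.camera("scene");b=r.camera("side");pickle.dump((a,b),open("v0.pkl","wb"))
A,B=a["pixels"],b["pixels"]
crop(A,245,205,100,75,8,"pics/cs.png");crop(B,200,215,100,75,8,"pics/cd.png")
crop(A,140,85,130,98,6,"pics/fs.png");crop(B,230,90,125,100,6,"pics/fd.png")
E
```

```text
(no output)
```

View pics/cs.png

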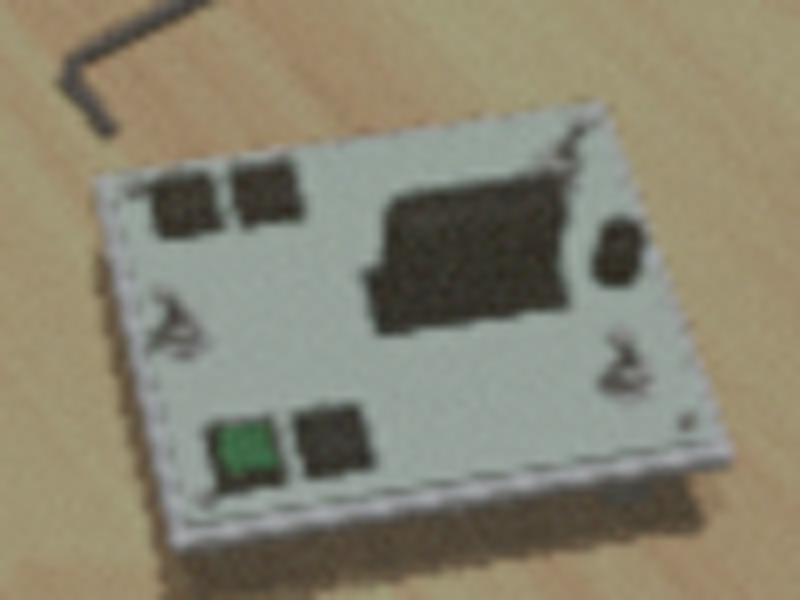

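View pics/cd.png

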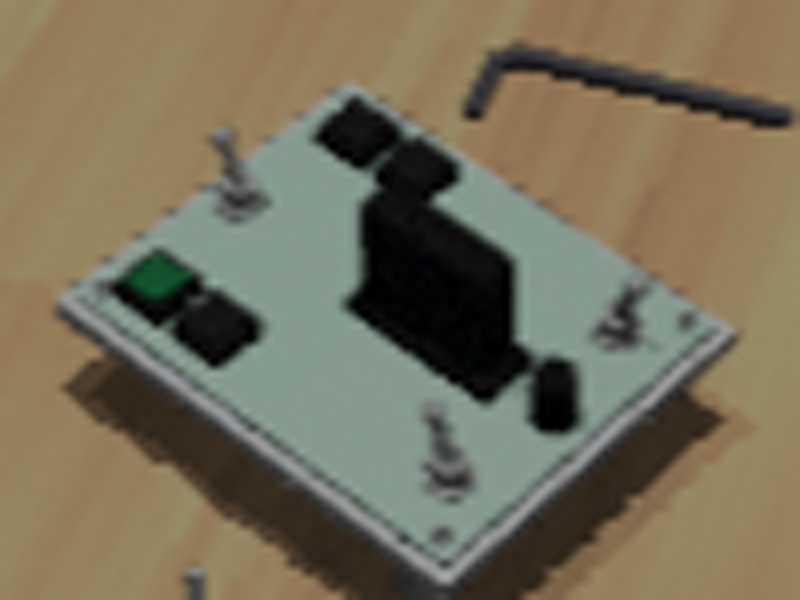

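View pics/fs.png

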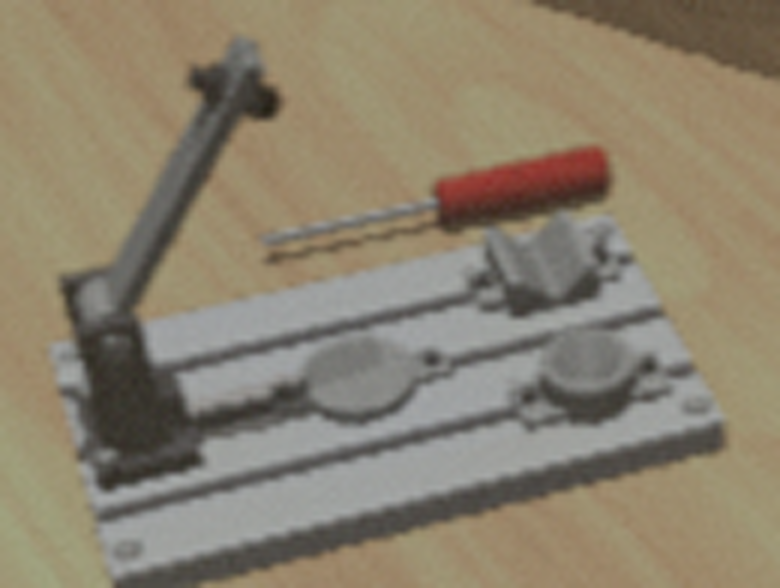

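View pics/fd.png

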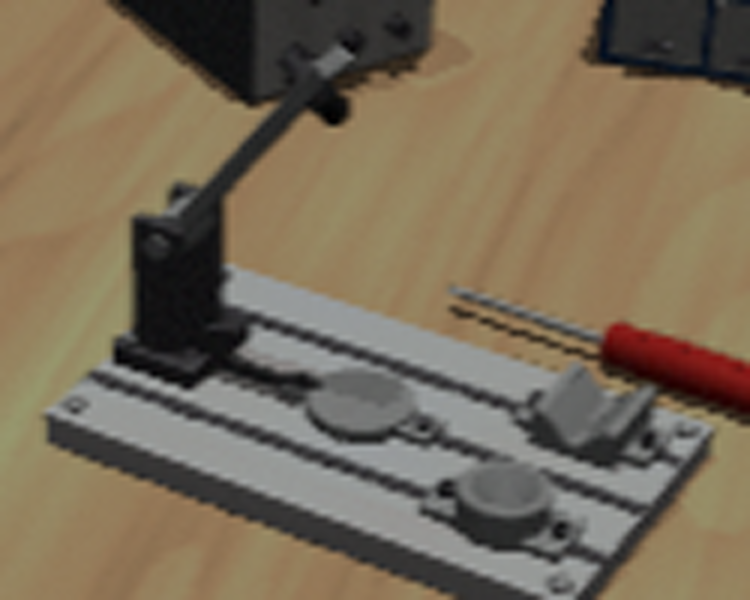

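The handle is off-centre towards scene right and side lower right. So the carrier's +x points to scene left, like the plate's, where the post is at +x. Next I'll measure the corners.

```bash
python3 - <<'E'
from h import *
import pickle
a,b=pickle.load(open("v0.pkl","rb"))
def f(p,x0,y0,k): return (x0+(p[0]+.5)/k-.5,y0+(p[1]+.5)/k-.5)
# carrier top corners: order (+x,-y),(−x,−y),(−x,+y),(+x,+y)
S=[(95,178),(603,102),(730,458),(175,540)]; D=[(350,85),(735,335),(445,572),(60,302)]
def rep(S,D,fs,fd,z,L,W):
    for c,P,g in((a,S,fs),(b,D,fd)):
        Q=np.array([onz(c,f(p,*g),z) for p in P])[:,:2]
        ex=(Q[0]-Q[1]+Q[3]-Q[2]);ey=(Q[3]-Q[0]+Q[2]-Q[1])
        print(Q.round(4).tolist(),"ctr",Q.mean(0).round(4),"yawx",np.arctan2(ex[1],ex[0]),"yawy",np.arctan2(-ey[0],ey[1]),[round(np.linalg.norm(Q[i]-Q[i-1]),4) for i in range(4)])
    for p,q in zip(S,D):print("tri",[x.round(4) if hasattr(x,'round') else x for x in tri(a,f(p,*fs),b,f(q,*fd))])
print("carrier");rep(S,D,(245,205,8),(200,215,8),.042,0,0)
print("plate")
S=[(52,345),(618,217),(722,422),(115,575)];D=[(215,262),(712,430),(580,600),(48,415)]
rep(S,D,(140,85,6),(230,90,6),.02,0,0)
E
```

```text
carrier
[[0.5454, 0.144], [0.4047, 0.2043], [0.4544, 0.3168], [0.5932, 0.2546]] ctr [0.4994 0.2299] yawx -0.4127255103259069 yawy -0.41258575963228733 [np.float64(0.1205), np.float64(0.1531), np.float64(0.123), np.float64(0.1521)]
[[0.5423, 0.141], [0.4015, 0.2022], [0.4526, 0.3089], [0.5907, 0.2526]] ctr [0.4968 0.2262] yawx -0.3991042613829318 yawy -0.42746490381556473 [np.float64(0.1217), np.float64(0.1535), np.float64(0.1183), np.float64(0.1491)]
tri [array([0.5434, 0.1407, 0.0395]), np.float64(0.0033)]
tri [array([0.4023, 0.2016, 0.0395]), np.float64(0.0025)]
tri [array([0.453 , 0.3139, 0.0434]), np.float64(0.0069)]
tri [array([0.5918, 0.2524, 0.0398]), np.float64(0.0025)]
plate
[[0.632, -0.3063], [0.346, -0.2355], [0.3884, -0.0751], [0.6698, -0.1435]] ctr [ 0.5091 -0.1901] yawx -0.240584053813862 yawy -0.24339791547560752 [np.float64(0.1672), np.float64(0.2946), np.float64(0.1659), np.float64(0.2896)]
[[0.6336, -0.3133], [0.3461, -0.2422], [0.3806, -0.088], [0.6691, -0.1482]] ctr [ 0.5073 -0.1979] yawx -0.22404160587863775 yawy -0.21606289863056907 [np.float64(0.1689), np.float64(0.2962), np.float64(0.158), np.float64(0.2947)]
tri [array([ 0.6319, -0.3057,  0.0228]), np.float64(0.0037)]
tri [array([ 0.346 , -0.236 ,  0.0221]), np.float64(0.0038)]
tri [array([ 0.3821, -0.0857,  0.0155]), np.float64(0.0102)]
tri [array([ 0.6691, -0.146 ,  0.0197]), np.float64(0.0033)]
```

```bash
cat >> h.py <<'E'
def tool(yaw):  # pointing down, tool x at yaw
    return R.from_euler('z',yaw)*R.from_euler('x',np.pi)
def plan(pos,yaw,vmax=.045,amax=.14,Rt=None):
    s=r.read_state();p=s["ee_pos"];q=R.from_quat(s["eef_rot"]);Rt=tool(yaw) if Rt is None else Rt
    d=q.inv().apply(np.array(pos)-p);w=(q.inv()*Rt).as_rotvec()
    n=int(np.ceil(max(np.linalg.norm(d)/vmax,np.linalg.norm(w)/amax,1)))
    print("t",round(s["time"],2),"n",n,"full",d.round(4).tolist(),w.round(3).tolist())
    for k in range(1,min(n,5)+1): print([(d*k/n).round(4).tolist(),(w*k/n).round(3).tolist()])
E
python3 -c "
from h import *
plan([.4287,-.256,.22],1.333)"
```

```text
t 0.25 n 9 full [0.3008, -0.2263, 0.0023] [-0.001, -0.0, -0.947]
[[0.0334, -0.0251, 0.0003], [-0.0, -0.0, -0.105]]
[[0.0669, -0.0503, 0.0005], [-0.0, -0.0, -0.21]]
[[0.1003, -0.0754, 0.0008], [-0.0, -0.0, -0.316]]
[[0.1337, -0.1006, 0.001], [-0.0, -0.0, -0.421]]
[[0.1671, -0.1257, 0.0013], [-0.0, -0.0, -0.526]]
```

Call:
step_arm([
  [[0.033,-0.025,0],[0,0,-0.105]],
  [[0.067,-0.05,0],[0,0,-0.21]],
  [[0.1,-0.075,0],[0,0,-0.316]],
  [[0.134,-0.1,0],[0,0,-0.42]],
  [[0.167,-0.126,0],[0,0,-0.526]],
], hand=-1)

```text
time: 0.75
ee_pos: [0.3432, -0.3977, 0.2223]
eef_rot: [0.897, 0.442, -0.0, -0.0]
ft_force: [0.9, -1.2, 0.9]
width: 0.0869
```

```bash
python3 -c "
from h import *
plan([.4287,-.256,.22],1.333)"
```

```text
t 0.75 n 4 full [0.1645, -0.0184, 0.0023] [-0.0, -0.0, -0.417]
[[0.0411, -0.0046, 0.0006], [-0.0, -0.0, -0.104]]
[[0.0823, -0.0092, 0.0011], [-0.0, -0.0, -0.208]]
[[0.1234, -0.0138, 0.0017], [-0.0, -0.0, -0.313]]
[[0.1645, -0.0184, 0.0023], [-0.0, -0.0, -0.417]]
```

Call:
step_arm([
  [[0.041,-0.005,0],[0,0,-0.104]],
  [[0.082,-0.009,0.001],[0,0,-0.208]],
  [[0.123,-0.014,0.002],[0,0,-0.313]],
  [[0.164,-0.018,0.002],[0,0,-0.417]],
  [[0.164,-0.018,0.002],[0,0,-0.417]],
])

```text
time: 1.25
ee_pos: [0.4317, -0.2512, 0.2206]
eef_rot: [0.782, 0.623, 0.001, -0.0]
ft_force: [-0.7, -0.7, 0.5]
width: 0.087
```

```bash
python3 - <<'E'
from h import *
import pickle
c=r.camera("wrist");pickle.dump(c,open("w1.pkl","wb"));cv2.imwrite("pics/w1.png",c["pixels"])
cv2.imwrite("pics/w1b.png",cv2.resize(c["pixels"],(800,600),interpolation=cv2.INTER_CUBIC))
s=r.read_state();print(s["ee_pos"],c["extrinsics"].round(3).tolist(),s["ft_force"])
E
```

```text
[ 0.43010794 -0.2541633   0.22050797] [[0.975, 0.215, 0.065, 0.45], [-0.224, 0.932, 0.285, -0.173], [0.001, -0.293, 0.956, 0.383], [0.0, 0.0, 0.0, 1.0]] [-0.69849546 -0.45415069  0.08229467]
```

View pics/w1b.png

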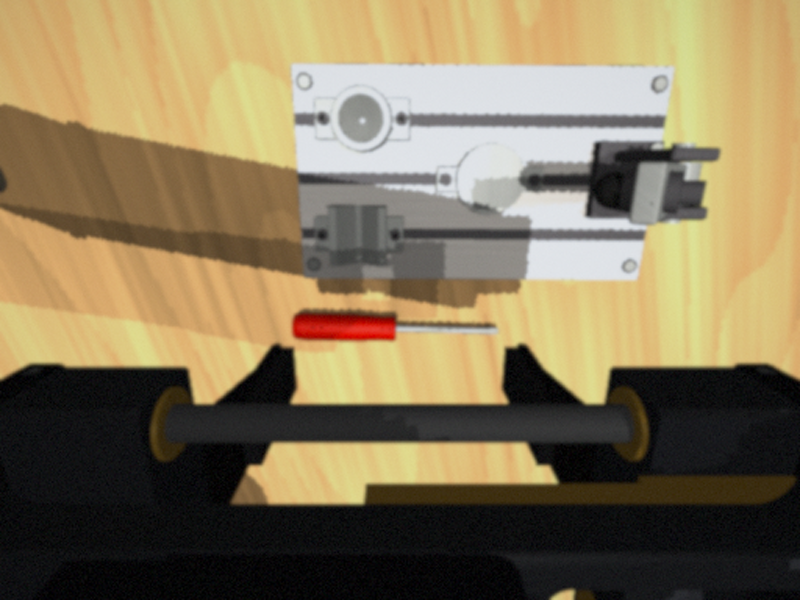

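```bash
python3 - <<'E'
from h import *
import pickle
c=pickle.load(open("w1.pkl","rb"));A=c["pixels"]
crop(A,180,35,110,150,4,"pics/w1c.png")
crop(A,185,45,90,66,8,"pics/w1d.png")
B=np.clip(A.astype(float)*1.5,0,255).astype(np.uint8)
crop(B,190,120,80,60,9,"pics/w1e.png")
E
```

```text
(no output)
```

View pics/w1d.png

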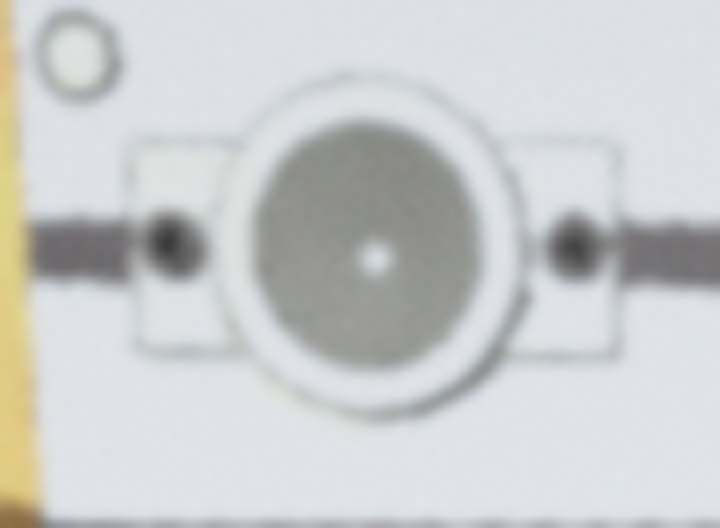

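View pics/w1e.png

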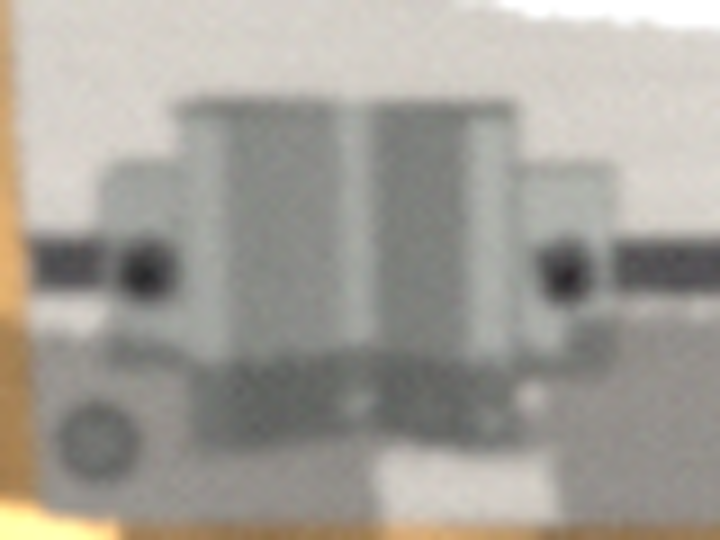

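```bash
python3 - <<'E'
from h import *
import pickle
c=pickle.load(open("w1.pkl","rb"));A=c["pixels"]
def f(p,x0,y0,k): return (x0+(p[0]+.5)/k-.5,y0+(p[1]+.5)/k-.5)
# cone
g=cv2.resize(cv2.cvtColor(A,cv2.COLOR_BGR2GRAY)[45:111,185:275],None,fx=8,fy=8,interpolation=cv2.INTER_CUBIC)
m=((g<185)&(g>100)).astype(np.uint8)*255; m=cv2.morphologyEx(m,cv2.MORPH_OPEN,np.ones((25,25)))
cs,_=cv2.findContours(m,cv2.RETR_EXTERNAL,cv2.CHAIN_APPROX_NONE)
k=max(cs,key=cv2.contourArea);k=cv2.convexHull(k);P=np.array([onz(c,f(p[0],185,45,8),.041)[:2] for p in k])
M=np.c_[2*P,np.ones(len(P))];s=np.linalg.lstsq(M,(P**2).sum(1),rcond=None)[0];rad=np.sqrt(s[2]+s[0]**2+s[1]**2)
cone=s[:2];print("cone",cone,"dia",2*rad, "apexdot",onz(c,f((375,259),185,45,8),.024))
# groove edges
for y in (150,300):
  L=[onz(c,f((x,y),190,120,9),.041)[:2] for x in (183 if y<200 else 190,223,470 if y<200 else 468,515)]
  print("groove y",y,"block w",np.linalg.norm(L[3]-L[0]),"mouth w",np.linalg.norm(L[2]-L[1]),"mid",(L[1]+L[2])/2,(L[0]+L[3])/2)
# plate edges: lines in saturation
S=cv2.cvtColor(A,cv2.COLOR_BGR2HSV)[:,:,1]
m=((S<70)).astype(np.uint8)*255
cv2.imwrite("pics/m1.png",m)
g=lambda x,y:onz(c,(x,y),.02)[:2]
top=[];bot=[]
for x in list(range(200,420,4)):
    col=S[30:70,x].astype(float); i=np.where((col[:-1]>70)&(col[1:]<=70))[0]
    if len(i):i=i[0];top.append(g(x,30+i+(col[i]-70)/(col[i]-col[i+1])))
left=[]
for y in range(50,110,3):
    row=S[y,170:215].astype(float);i=np.where((row[:-1]>70)&(row[1:]<=70))[0]
    if len(i):i=i[0];left.append(g(170+i+(row[i]-70)/(row[i]-row[i+1]),y))
right=[]
for y in range(50,90,3):
    row=S[y,405:450].astype(float);i=np.where((row[:-1]<=70)&(row[1:]>70))[0]
    if len(i):i=i[0];right.append(g(405+i+(row[i]-70)/(row[i]-row[i+1]),y))
for x in range(345,400,4):
    col=S[150:200,x].astype(float); i=np.where((col[:-1]<=70)&(col[1:]>70))[0]
    if len(i):i=i[0];bot.append(g(x,150+i+(col[i]-70)/(col[i]-col[i+1])))
def line(Q):
    v=cv2.fitLine(np.array(Q,np.float32),cv2.DIST_HUBER,0,.001,.001).ravel();return v
Ls={n:line(Q) for n,Q in dict(top=top,left=left,right=right,bot=bot).items()}
for n,v in Ls.items():print(n,"ang",np.arctan2(v[1],v[0]),v[2:])
def X(a,b):
    s=np.linalg.solve(np.c_[a[:2],-b[:2]],b[2:]-a[2:]);return a[2:]+s[0]*a[:2]
tl=X(Ls["top"],Ls["left"]);tr=X(Ls["top"],Ls["right"]);bl=X(Ls["bot"],Ls["left"]);br=X(Ls["bot"],Ls["right"])
print(tl,tr,bl,br,np.linalg.norm(tr-tl),np.linalg.norm(br-bl),np.linalg.norm(tl-bl))
ex=tr-tl;yaw=np.arctan2(ex[1],ex[0]);print("yaw",yaw)
u=np.array([np.cos(yaw),np.sin(yaw)]);v=np.array([-u[1],u[0]])
O=(tl+tr+bl+br)/4-.0425*u;print("O",O)
to=lambda p:((np.array(p)-O)@u*1e3,(np.array(p)-O)@v*1e3)
print("cone in plate",to(cone));print(to((L[1]+L[2])/2))
E
```

```text
cone [ 0.42984725 -0.13293105] dia 0.03347805195407214 apexdot [ 0.42965322 -0.1329029   0.024     ]
groove y 150 block w 0.04564181956567286 mouth w 0.03395636526169551 mid [ 0.40957163 -0.19982373] [ 0.40990702 -0.19990097]
groove y 300 block w 0.04548246835201411 mouth w 0.034286643761370326 mid [ 0.40420212 -0.21983805] [ 0.4051572  -0.22005804]
top ang -0.23266938 [ 0.5285235  -0.11377677]
left ang 1.3365866 [ 0.3756425  -0.12215673]
right ang 1.3494738 [ 0.66594577 -0.17941299]
bot ang -0.23409672 [ 0.5856838  -0.30265397]
[ 0.38571566 -0.07993691] [ 0.6730107  -0.14801458] [ 0.34620345 -0.24554536] [ 0.6355403 -0.3145432] 0.29525074 0.29745004 0.1702568
yaw -0.23266934
O [ 0.46876273 -0.18721054]
cone in plate (np.float64(-50.382412537759905), np.float64(43.84393230259151))
(np.float64(-55.29786657745215), np.float64(-46.634446656855644))
```

The wrist picture agrees with the given sizes: cone mouth 33.5 mm, groove 34 mm, plate 295 x 170. Home works out at grip (0.4525, -0.1866), carrier yaw -0.288. Now I'll look at the carrier.

```bash
python3 -c "
from h import *
plan([.5365,.211,.225],2.73)"
```

```text
t 1.3 n 11 full [0.4772, -0.0035, -0.0043] [0.001, -0.0, -1.391]
[[0.0434, -0.0003, -0.0004], [0.0, -0.0, -0.126]]
[[0.0868, -0.0006, -0.0008], [0.0, -0.0, -0.253]]
[[0.1301, -0.0009, -0.0012], [0.0, -0.0, -0.379]]
[[0.1735, -0.0013, -0.0015], [0.0, -0.0, -0.506]]
[[0.2169, -0.0016, -0.0019], [0.0, -0.0, -0.632]]
```

Call:
step_arm([
  [[0.043,0,-0.01],[0,0,-0.126]],
  [[0.087,0,-0.02],[0,0,-0.253]],
  [[0.13,0,-0.02],[0,0,-0.379]],
  [[0.174,0,-0.02],[0,0,-0.506]],
  [[0.217,0,-0.02],[0,0,-0.632]],
])

```text
time: 1.8
ee_pos: [0.4801, -0.0426, 0.2408]
eef_rot: [0.552, 0.834, 0.0, 0.0]
ft_force: [0.9, -0.6, -0.1]
width: 0.0868
```

```bash
python3 -c "
from h import *
plan([.5365,.211,.225],2.73)"
```

```text
t 1.8 n 6 full [0.2113, 0.1512, 0.0158] [0.0, 0.001, -0.757]
[[0.0352, 0.0252, 0.0026], [0.0, 0.0, -0.126]]
[[0.0704, 0.0504, 0.0053], [0.0, 0.0, -0.252]]
[[0.1056, 0.0756, 0.0079], [0.0, 0.0, -0.379]]
[[0.1409, 0.1008, 0.0106], [0.0, 0.0, -0.505]]
[[0.1761, 0.126, 0.0132], [0.0, 0.001, -0.631]]
```

Call:
step_arm([
  [[0.042,0.03,0.003],[0,0,-0.14]],
  [[0.085,0.06,0.006],[0,0,-0.29]],
  [[0.127,0.091,0.01],[0,0,-0.44]],
  [[0.169,0.121,0.012],[0,0,-0.59]],
  [[0.211,0.151,0.016],[0,0,-0.74]],
])

```text
time: 2.3
ee_pos: [0.5352, 0.2008, 0.2256]
eef_rot: [0.211, 0.977, -0.0, 0.001]
ft_force: [1.1, -0.7, 0.5]
width: 0.0871
```

Call:
step_arm([
  [[0,0,0],[0,0,0]],
])

```text
time: 2.4
ee_pos: [0.5343, 0.2068, 0.2245]
eef_rot: [0.206, 0.979, 0.001, -0.001]
ft_force: [-0.6, 0.1, -0.4]
width: 0.0868
```

```bash
python3 - <<'E'
from h import *
import pickle
c=r.camera("wrist");pickle.dump(c,open("w2.pkl","wb"))
cv2.imwrite("pics/w2b.png",cv2.resize(c["pixels"],(800,600),interpolation=cv2.INTER_CUBIC))
s=r.read_state();print(s["time"],s["ee_pos"],s["joint_positions"].round(2),proj(c,[.4815,.2352,.088]))
E
```

```text
2.45 [0.53487782 0.20339496 0.22459218] [ 0.27  0.33 -0.87  1.57  0.25  1.36  0.52] [259.64638196 126.66247615]
```

View pics/w2b.png

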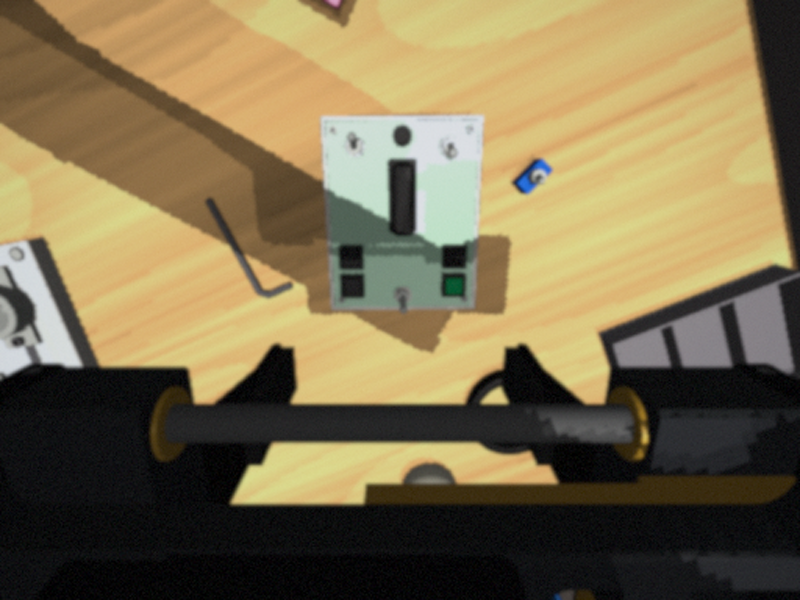

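```bash
python3 - <<'E'
from h import *
import pickle
c=pickle.load(open("w2.pkl","rb"));A=c["pixels"]
crop(A,200,68,116,136,4.4,"pics/w2c.png")
E
```

```text
(no output)
```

View pics/w2c.png

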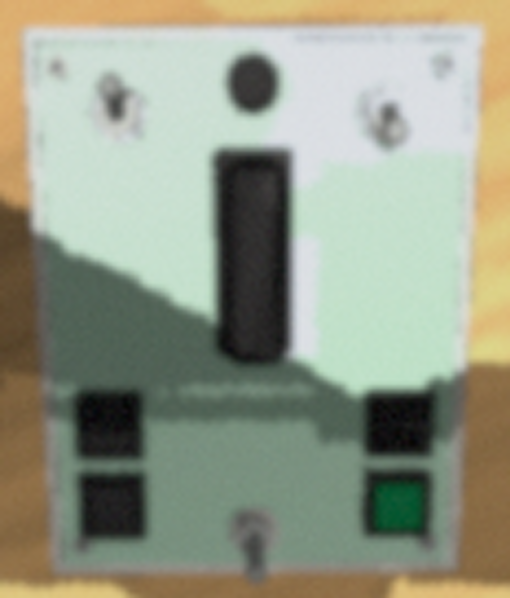

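```bash
python3 - <<'E'
from h import *
import pickle
c=pickle.load(open("w2.pkl","rb"))
f=lambda p:(200+(p[0]+.5)/4.4-.5,68+(p[1]+.5)/4.4-.5)
Q=np.array([onz(c,f(p),.040)[:2] for p in [(24,30),(480,28),(457,571),(58,571)]]) # (-x,-y)?,...
print(Q.round(4),[round(np.linalg.norm(Q[i]-Q[i-1]),4) for i in range(4)])
ex=(Q[2]+Q[3]-Q[0]-Q[1]);yaw=np.arctan2(ex[1],ex[0]);ey=Q[1]+Q[2]-Q[0]-Q[3];print("yaw",yaw,np.arctan2(-ey[0],ey[1]))
u=np.array([np.cos(yaw),np.sin(yaw)]);print("ctr",Q.mean(0),"grip",Q.mean(0)-.018*u)
H=np.array([onz(c,f(p),.088)[:2] for p in [(232,165),(286,165),(282,352),(233,352)]]);print(H.mean(0),[round(np.linalg.norm(H[i]-H[i-1]),4) for i in range(4)])
E
```

```text
[[0.4039 0.1998]
 [0.4526 0.3117]
 [0.5937 0.2515]
 [0.5445 0.1402]] [np.float64(0.1527), np.float64(0.122), np.float64(0.1533), np.float64(0.1217)]
yaw -0.40224674943548056 -0.4133859983078304
ctr [0.49866786 0.22581665] grip [0.48210456 0.23286341]
[0.48108687 0.23381174] [np.float64(0.0444), np.float64(0.0128), np.float64(0.0444), np.float64(0.0122)]
```

```bash
python3 -c "
from h import *
plan([.4817,.2333,.13],-.407+np.pi)"
```

```text
t 2.45 n 3 full [0.0607, 0.0055, 0.0946] [0.001, -0.001, -0.015]
[[0.0202, 0.0018, 0.0315], [0.0, -0.0, -0.005]]
[[0.0405, 0.0036, 0.0631], [0.0, -0.0, -0.01]]
[[0.0607, 0.0055, 0.0946], [0.001, -0.001, -0.015]]
```

Call:
step_arm([
  [[0.02,0.002,0.03],[0,0,-0.005]],
  [[0.04,0.004,0.06],[0,0,-0.01]],
  [[0.061,0.0055,0.0946],[0,0,-0.015]],
  [[0.061,0.0055,0.0946],[0,0,-0.015]],
])

```text
time: 2.85
ee_pos: [0.4778, 0.2313, 0.126]
eef_rot: [0.202, 0.979, -0.002, -0.003]
ft_force: [-0.2, -0.1, 0.1]
width: 0.0873
```

```bash
python3 - <<'E'
from h import *
c=r.camera("wrist")
cv2.imwrite("pics/w3.png",c["pixels"])
for i in range(3):
  s=r.read_state();print(s["time"],s["ee_pos"],s["joint_vel"].round(3));r.camera("side")
plan([.4817,.2333,.0525],-.407+np.pi)
E
```

```text
2.9 [0.48027554 0.23124028 0.12839049] [ 0.013 -0.012  0.009 -0.08   0.003  0.022  0.015]
2.95 [0.48198149 0.2314959  0.12996597] [ 0.005 -0.008  0.001 -0.048  0.002  0.004  0.005]
3.0 [0.48287049 0.23181849 0.13080997] [ 0.003 -0.002 -0.006 -0.023  0.     0.     0.002]
t 3.05 n 2 full [0.0019, 0.0004, 0.0787] [0.001, 0.001, -0.003]
[[0.001, 0.0002, 0.0393], [0.001, 0.001, -0.002]]
[[0.0019, 0.0004, 0.0787], [0.001, 0.001, -0.003]]
```

View pics/w3.png

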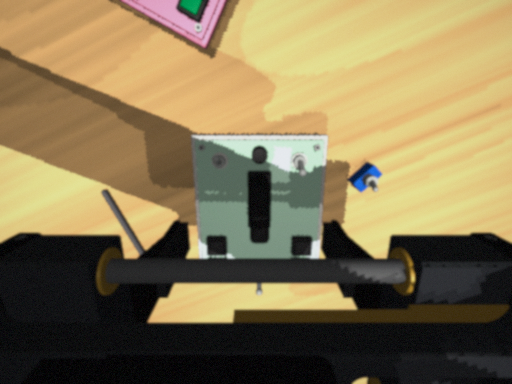

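The green carrier is squarely below, its handle at (259,205) between the fingers at (190..325). The pink one is well off at the top left. Going down.

Call:
step_arm([
  [[0,0.0003,0.03],[0,0,0]],
  [[0.001,0.0004,0.06],[0,0,-0.003]],
  [[0.001,0.0004,0.0785],[0,0,-0.003]],
  [[0.001,0.0004,0.0785],[0,0,-0.003]],
  [[0.001,0.0004,0.0785],[0,0,-0.003]],
])

```text
time: 3.55
ee_pos: [0.4837, 0.2328, 0.0539]
eef_rot: [0.203, 0.979, 0.001, 0.001]
ft_force: [0.3, 0.1, 1.0]
width: 0.0872
```

Call:
step_arm([
  [[0,0,0],[0,0,0]],
  [[0,0,0],[0,0,0]],
  [[0,0,0],[0,0,0]],
  [[0,0,0],[0,0,0]],
  [[0,0,0],[0,0,0]],
], hand=1, grip_force=35)

```text
time: 4.05
ee_pos: [0.4838, 0.2329, 0.0541]
eef_rot: [0.203, 0.979, 0.001, 0.001]
ft_force: [-0.3, 0.3, 0.3]
width: 0.055
```

```bash
python3 - <<'E'
from h import *
s=r.read_state();print({k:np.round(v,4) for k,v in s.items()})
E
```

```text
{'time': np.float64(4.05), 'joint_positions': array([ 0.175 ,  0.4313, -0.8379,  1.845 ,  0.3723,  1.0265,  0.349 ]), 'joint_vel': array([-0.0011,  0.0028,  0.0015, -0.0004,  0.0016,  0.0004,  0.0001]), 'joint_torque': array([ 3.86000e-02, -5.05323e+01, -1.12209e+01, -3.20000e+01,
       -3.14000e-02,  4.79000e-02,  1.80000e-03]), 'ee_pos': array([0.4838, 0.2329, 0.0541]), 'eef_rot': array([0.2028, 0.9792, 0.001 , 0.0013]), 'ft_force': array([-0.2936,  0.2573,  0.3223]), 'torque': array([ 0.0764, -0.1788, -0.0096]), 'width': np.float64(0.055)}
```

Call:
step_arm([
  [[0,0,0],[0,0,0]],
  [[0,0,0],[0,0,0]],
  [[0,0,0],[0,0,0]],
  [[0,0,0],[0,0,0]],
  [[0,0,0],[0,0,0]],
])

```text
time: 4.55
ee_pos: [0.4838, 0.2327, 0.054]
eef_rot: [0.203, 0.979, 0.001, 0.001]
ft_force: [2.1, 1.5, -1.5]
width: 0.0158
```

Call:
step_arm([
  [[0,0,0],[0,0,0]],
  [[0,0,0],[0,0,0]],
  [[0,0,0],[0,0,0]],
  [[0,0,0],[0,0,0]],
  [[0,0,0],[0,0,0]],
])

```text
time: 5.05
ee_pos: [0.4838, 0.2328, 0.054]
eef_rot: [0.203, 0.979, 0.001, 0.001]
ft_force: [1.4, -0.4, -0.4]
width: 0.0159
```

Call:
step_arm([
  [[0,0,-0.01],[0,0,0]],
  [[0,0,-0.02],[0,0,0]],
  [[0,0,-0.03],[0,0,0]],
  [[0,0,-0.04],[0,0,0]],
  [[0,0,-0.04],[0,0,0]],
])

```text
time: 5.55
ee_pos: [0.4845, 0.2332, 0.0958]
eef_rot: [0.203, 0.979, 0.001, 0.002]
ft_force: [-0.3, -0.3, -5.2]
width: 0.0153
```

```bash
python3 - <<'E'
from h import *
import pickle
s=r.read_state();print({k:np.round(v,4) for k,v in s.items()})
c=r.camera("wrist");s=r.read_state();pickle.dump((c,s),open("w4.pkl","wb"))
cv2.imwrite("pics/w4.png",cv2.resize(c["pixels"],(800,600)))
c=r.camera("side");crop(c["pixels"],180,140,150,140,4,"pics/s4.png")
E
```

```text
{'time': np.float64(5.55), 'joint_positions': array([ 0.2044,  0.3754, -0.8668,  1.8107,  0.3213,  1.097 ,  0.3866]), 'joint_vel': array([-0.0072,  0.0214,  0.0128,  0.0224,  0.0142, -0.0246, -0.0124]), 'joint_torque': array([  0.37  , -50.1303, -10.7281, -35.679 ,  -0.2082,   0.4896,
         0.1747]), 'ee_pos': array([0.4845, 0.2332, 0.0958]), 'eef_rot': array([0.2028, 0.9792, 0.0015, 0.0025]), 'ft_force': array([-0.2875, -0.3406, -5.1617]), 'torque': array([ 0.0794, -0.0955, -0.0192]), 'width': np.float64(0.0153)}
```

View pics/w4.png

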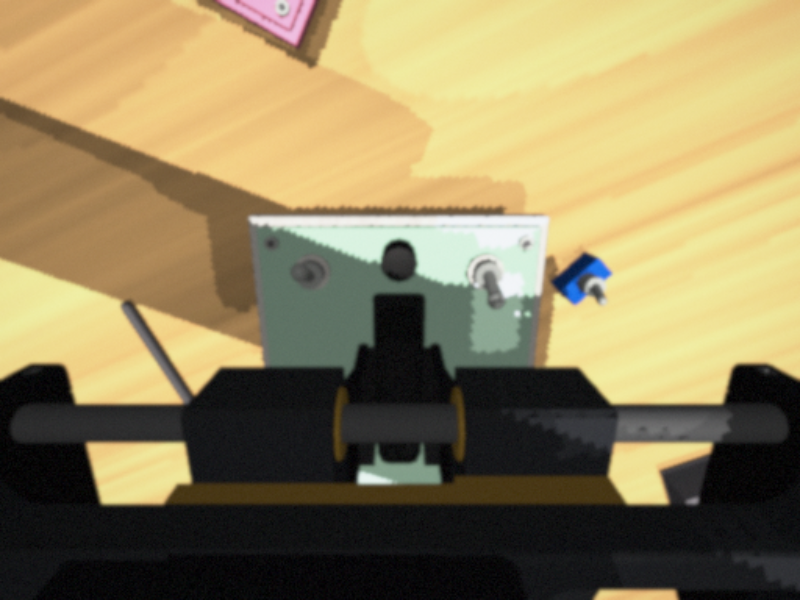

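View pics/s4.png

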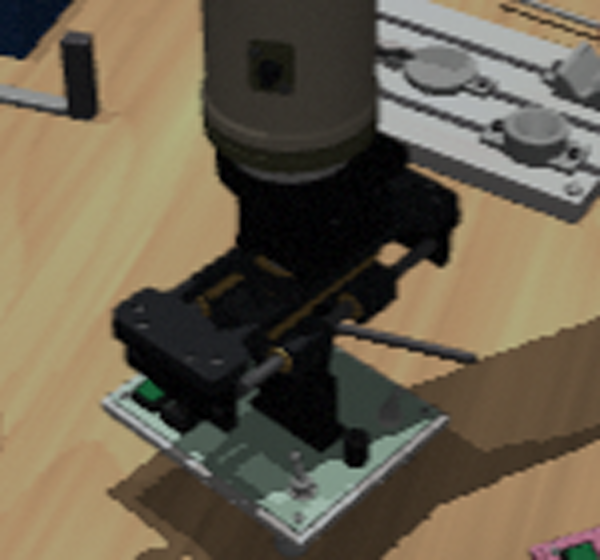

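```bash
python3 - <<'E'
from h import *
import pickle
c,s=pickle.load(open("w4.pkl","rb"));A=c["pixels"]
crop(A,150,125,210,60,3.8,"pics/w4c.png")
p=s["ee_pos"];q=R.from_quat(s["eef_rot"]);print(p,s["ft_force"],s["torque"],(q*R.from_euler('x',np.pi)).as_euler('xyz'))
E
```

```text
[0.484161   0.23283818 0.09490407] [-0.44036193 -0.16806439 -5.78427801] [ 0.07786764 -0.10110473 -0.02729619] [-0.00310898  0.00351368  2.73301499]
```

View pics/w4c.png

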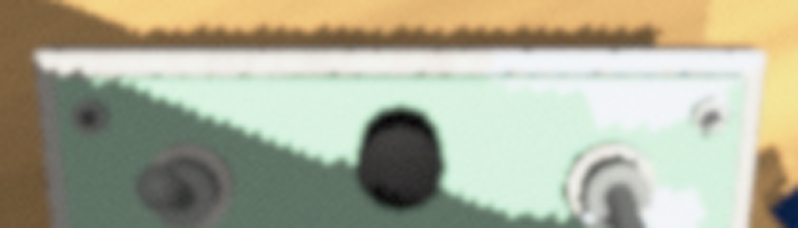

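```bash
python3 - <<'E'
from h import *
import pickle
c,s=pickle.load(open("w4.pkl","rb"))
p=s["ee_pos"];q=R.from_quat(s["eef_rot"])
f=lambda p:(150+(p[0]+.5)/3.8-.5,125+(p[1]+.5)/3.8-.5)
for z,P in((.0729,[(34,50),(400,48),(766,48)]),):
  for u in P:
    w=onz(c,f(u),z);print(w, q.inv().apply(w-p).round(4))
E
```

```text
[0.40344992 0.19749819 0.0729    ] [ 0.0601 -0.0646  0.0216]
[0.42876277 0.25673301 0.0729    ] [ 0.0604 -0.0001  0.0218]
[0.45444867 0.3159538  0.0729    ] [0.0604 0.0644 0.022 ]
```

```bash
python3 -c "
from h import *
plan([.4542,-.1871,.13],-.288+np.pi,vmax=.036)"
```

```text
t 5.65 n 12 full [-0.1397, -0.3968, -0.0363] [0.002, 0.003, -0.121]
[[-0.0116, -0.0331, -0.003], [0.0, 0.0, -0.01]]
[[-0.0233, -0.0661, -0.006], [0.0, 0.0, -0.02]]
[[-0.0349, -0.0992, -0.0091], [0.001, 0.001, -0.03]]
[[-0.0466, -0.1323, -0.0121], [0.001, 0.001, -0.04]]
[[-0.0582, -0.1653, -0.0151], [0.001, 0.001, -0.05]]
```

Call:
step_arm([
  [[-0.005,-0.015,-0.012],[0,0,-0.005]],
  [[-0.014,-0.04,-0.022],[0,0,-0.012]],
  [[-0.026,-0.073,-0.03],[0,0,-0.022]],
  [[-0.037,-0.106,-0.036],[0.001,0.001,-0.033]],
  [[-0.049,-0.139,-0.036],[0.001,0.001,-0.044]],
])

```text
time: 6.15
ee_pos: [0.4732, 0.0844, 0.1304]
eef_rot: [0.181, 0.984, 0.0, 0.001]
ft_force: [0.5, -0.9, -5.0]
width: 0.0158
```

```bash
python3 -c "
from h import *
plan([.4542,-.1871,.13],-.288+np.pi,vmax=.036)"
```

```text
t 6.15 n 8 full [-0.0788, -0.2605, 0.0002] [0.001, 0.002, -0.076]
[[-0.0099, -0.0326, 0.0], [0.0, 0.0, -0.009]]
[[-0.0197, -0.0651, 0.0001], [0.0, 0.001, -0.019]]
[[-0.0296, -0.0977, 0.0001], [0.0, 0.001, -0.028]]
[[-0.0394, -0.1302, 0.0001], [0.001, 0.001, -0.038]]
[[-0.0493, -0.1628, 0.0001], [0.001, 0.001, -0.047]]
```

Call:
step_arm([
  [[-0.01,-0.033,0],[0,0,-0.009]],
  [[-0.02,-0.065,0],[0,0,-0.019]],
  [[-0.03,-0.098,0],[0,0.001,-0.028]],
  [[-0.039,-0.13,0],[0.001,0.001,-0.038]],
  [[-0.049,-0.163,0],[0.001,0.001,-0.047]],
])

```text
time: 6.65
ee_pos: [0.4603, -0.0866, 0.1299]
eef_rot: [0.157, 0.988, -0.0, 0.0]
ft_force: [1.0, 0.0, -4.4]
width: 0.0158
```

```bash
python3 -c "
from h import *
plan([.4542,-.1871,.13],-.288+np.pi,vmax=.03)"
```

```text
t 6.65 n 4 full [-0.0254, -0.0974, -0.0001] [-0.0, 0.001, -0.028]
[[-0.0064, -0.0244, -0.0], [-0.0, 0.0, -0.007]]
[[-0.0127, -0.0487, -0.0], [-0.0, 0.0, -0.014]]
[[-0.0191, -0.0731, -0.0001], [-0.0, 0.001, -0.021]]
[[-0.0254, -0.0974, -0.0001], [-0.0, 0.001, -0.028]]
```

Call:
step_arm([
  [[-0.008,-0.03,0],[0,0,-0.009]],
  [[-0.015,-0.058,0],[0,0,-0.017]],
  [[-0.021,-0.08,0],[0,0.001,-0.023]],
  [[-0.025,-0.094,0],[0,0.001,-0.027]],
  [[-0.025,-0.0975,0],[0,0.001,-0.028]],
])

```text
time: 7.15
ee_pos: [0.4534, -0.1882, 0.1294]
eef_rot: [0.144, 0.99, 0.0, -0.001]
ft_force: [0.1, 0.4, -4.2]
width: 0.0155
```

Call:
step_arm([
  [[0,0,0],[0,0,0]],
  [[0,0,0],[0,0,0]],
])

```text
time: 7.35
ee_pos: [0.4535, -0.187, 0.1293]
eef_rot: [0.144, 0.99, 0.0, -0.001]
ft_force: [0.3, 0.3, -5.5]
width: 0.016
```

```bash
python3 - <<'E'
from h import *
import pickle
o=[r.camera(n) for n in("scene","side","wrist")];s=r.read_state();pickle.dump((o,s),open("v5.pkl","wb"))
plan([.4542,-.1871,.115],-.288+np.pi,vmax=.03)
print(s["ft_force"],s["torque"],s["width"])
crop(o[0]["pixels"],140,60,140,120,5,"pics/a5.png");crop(o[1]["pixels"],225,70,150,120,5,"pics/b5.png");cv2.imwrite("pics/w5.png",cv2.resize(o[2]["pixels"],(800,600)))
E
```

```text
t 7.5 n 1 full [-0.0006, 0.0003, 0.0145] [0.0, -0.001, -0.0]
[[-0.0006, 0.0003, 0.0145], [0.0, -0.001, -0.0]]
[-0.39445584  0.17423354 -4.42533604] [ 0.1043944  -0.03706646 -0.05015211] 0.015937659914847024
```

View pics/a5.png

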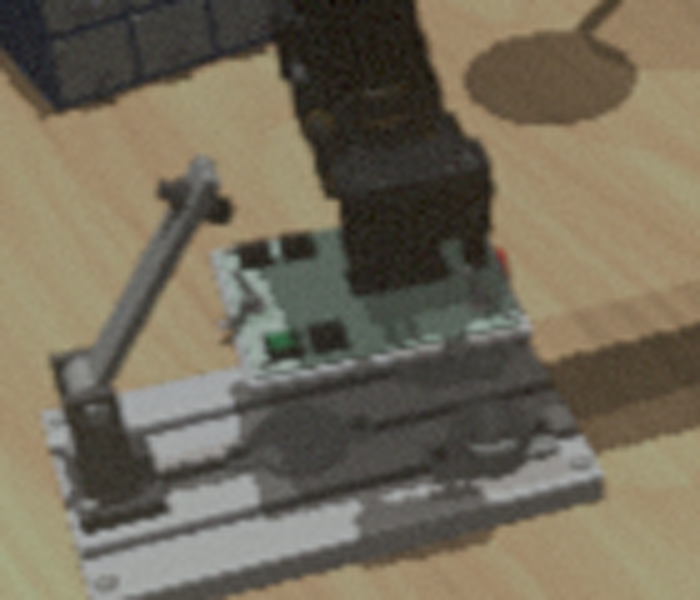

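View pics/b5.png

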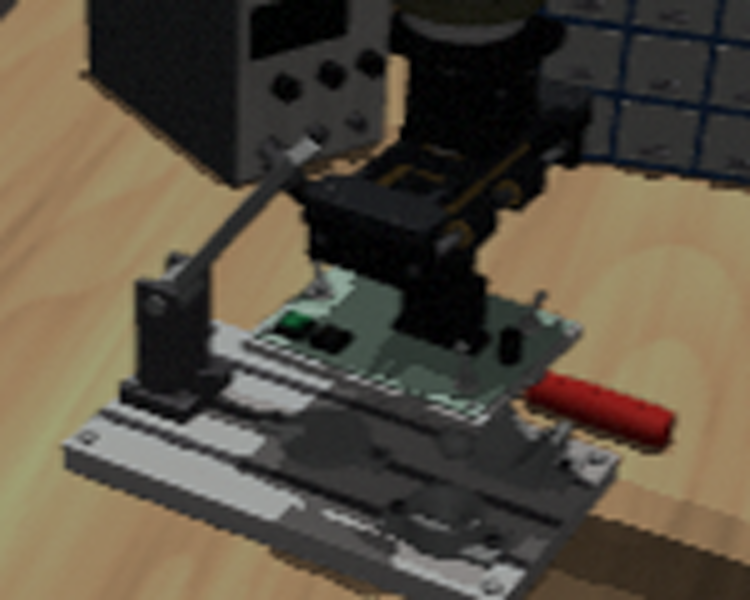

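View pics/w5.png

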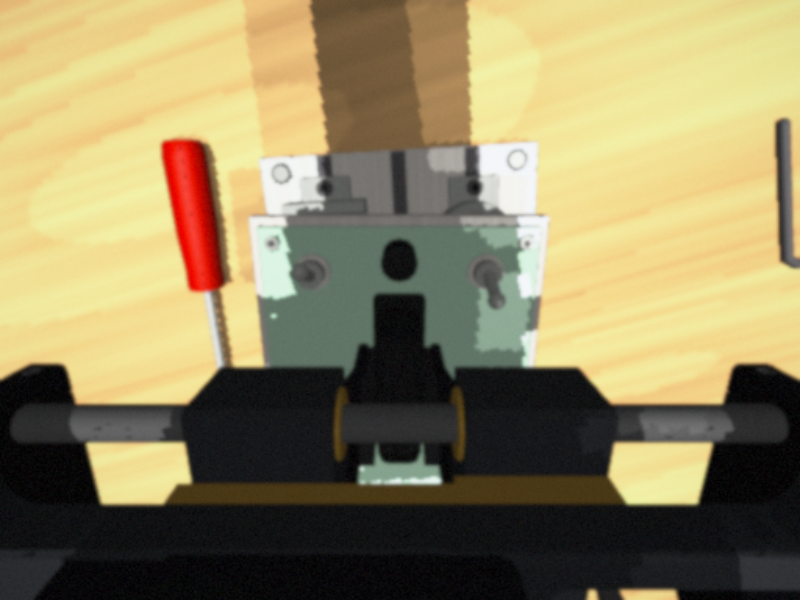

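Call:
step_arm([
  [[0,0,0.008],[0,0,0]],
  [[0,0,0.016],[0,0,0]],
  [[-0.001,0,0.024],[0,0,0]],
  [[-0.001,0,0.032],[0,0,0]],
  [[-0.001,0,0.036],[0,0,0]],
])

```text
time: 8.0
ee_pos: [0.454, -0.1873, 0.0923]
eef_rot: [0.144, 0.99, 0.0, -0.001]
ft_force: [0.2, 0.0, -5.3]
width: 0.0157
```

```bash
cat >> h.py <<'E'
def st():
    s=r.read_state();q=R.from_quat(s["eef_rot"]);e=(q*R.from_euler('x',np.pi)).as_euler('xyz')
    print("t",round(s["time"],2),"p",(s["ee_pos"]*1e3).round(2),"yaw_c",round(e[2]%(2*np.pi)-np.pi,4),"tilt",e[:2].round(4),"F",s["ft_force"].round(2),"T",s["torque"].round(3),"w",round(s["width"],4))
E
python3 -c "
from h import *
st();plan([.4542,-.1871,.087],-.288+np.pi,vmax=.03)"
```

```text
t 8.0 p [ 454.03 -187.33   92.28] yaw_c -0.2884 tilt [-0.0006 -0.0023] F [ 0.16  0.01 -5.28] T [ 0.12  -0.061  0.057] w 0.0157
t 8.0 n 1 full [-0.0001, 0.0003, 0.0053] [0.001, -0.002, -0.0]
[[-0.0001, 0.0003, 0.0053], [0.001, -0.002, -0.0]]
```

Call:
step_arm([
  [[0,0,0.001],[0,0,0]],
  [[0,0,0.002],[0,0,0]],
  [[0,0,0.003],[0,0,0]],
  [[0,0,0.004],[0,0,0]],
  [[0,0,0.005],[0,0,0]],
])

```text
time: 8.5
ee_pos: [0.4541, -0.1874, 0.0874]
eef_rot: [0.144, 0.99, 0.0, -0.001]
ft_force: [1.1, -0.1, -5.4]
width: 0.0159
```

```bash
python3 -c "
from h import *
st()"
```

```text
t 8.5 p [ 454.12 -187.38   87.37] yaw_c -0.2884 tilt [-0.0005 -0.002 ] F [ 1.1  -0.13 -5.39] T [ 0.088 -0.121 -0.018] w 0.0159
```

Call:
step_arm([
  [[0,0,0.001],[0,0,0]],
  [[0,0,0.002],[0,0,0]],
])

```text
time: 8.7
ee_pos: [0.4542, -0.1874, 0.0854]
eef_rot: [0.144, 0.99, 0.0, -0.001]
ft_force: [0.5, -0.2, -4.5]
width: 0.0159
```

Call:
step_arm([
  [[0,0,0.0005],[0,0,0]],
  [[0,0,0.001],[0,0,0]],
])

```text
time: 8.9
ee_pos: [0.4542, -0.1874, 0.0844]
eef_rot: [0.144, 0.99, 0.0, -0.001]
ft_force: [0.8, -0.7, -5.2]
width: 0.016
```

Call:
step_arm([
  [[0,0,0.0005],[0,0,0]],
  [[0,0,0.0005],[0,0,0]],
])

```text
time: 9.1
ee_pos: [0.4542, -0.1874, 0.0838]
eef_rot: [0.144, 0.99, 0.0, -0.001]
ft_force: [-0.8, 0.0, -5.5]
width: 0.0158
```

Call:
step_arm([
  [[0,0,0.0005],[0,0,0]],
  [[0,0,0.0005],[0,0,0]],
])

```text
time: 9.3
ee_pos: [0.4542, -0.1874, 0.0833]
eef_rot: [0.144, 0.99, 0.0, -0.001]
ft_force: [-0.5, 0.3, -4.2]
width: 0.0156
```

```bash
python3 -c "
from h import *
st()"
```

```text
t 9.3 p [ 454.15 -187.41   83.27] yaw_c -0.2885 tilt [-0.0004 -0.0019] F [-0.46  0.3  -4.18] T [ 0.1   -0.096 -0.046] w 0.0156
```

Call:
step_arm([
  [[0,0,0.0005],[0,0,0]],
  [[0,0,0.0005],[0,0,0]],
])

```text
time: 9.5
ee_pos: [0.4542, -0.1874, 0.0827]
eef_rot: [0.144, 0.99, 0.0, -0.001]
ft_force: [1.1, 0.4, -5.2]
width: 0.0156
```

```bash
python3 -c "
from h import *
st()"
```

```text
t 9.5 p [ 454.17 -187.4    82.74] yaw_c -0.2885 tilt [-0.0005 -0.0018] F [ 1.07  0.39 -5.18] T [ 0.127 -0.122 -0.   ] w 0.0156
```

Call:
step_arm([
  [[0,0,0.0004],[0,0,0]],
  [[0,0,0.0004],[0,0,0]],
])

```text
time: 9.7
ee_pos: [0.4543, -0.1874, 0.0825]
eef_rot: [0.144, 0.99, 0.0, -0.001]
ft_force: [-0.5, 0.2, -1.9]
width: 0.0161
```

```bash
python3 -c "
from h import *
st()"
```

```text
t 9.7 p [ 454.29 -187.38   82.55] yaw_c -0.2885 tilt [-0.0004 -0.0017] F [-0.53  0.16 -1.89] T [ 0.23   0.062 -0.055] w 0.0161
```

Call:
step_arm([
  [[0,0,0.0005],[0,0,0]],
  [[0,0,0.0005],[0,0,0]],
])

```text
time: 9.9
ee_pos: [0.4543, -0.1874, 0.0824]
eef_rot: [0.144, 0.99, 0.0, -0.001]
ft_force: [-3.1, 1.0, 3.6]
width: 0.0159
```

```bash
python3 -c "
from h import *
st()"
```

```text
t 9.9 p [ 454.34 -187.43   82.39] yaw_c -0.2886 tilt [-0.0002 -0.0016] F [-3.11  1.04  3.62] T [ 0.428  0.53  -0.083] w 0.0159
```

Call:
step_arm([
  [[0,0,0.0005],[0,0,0]],
  [[0,0,0.0005],[0,0,0]],
])

```text
time: 10.1
ee_pos: [0.4544, -0.1874, 0.0823]
eef_rot: [0.144, 0.99, 0.0, -0.001]
ft_force: [-4.9, 1.5, 6.4]
width: 0.0159
```

```bash
python3 -c "
from h import *
st()"
```

```text
t 10.1 p [ 454.38 -187.43   82.33] yaw_c -0.2886 tilt [ 0.     -0.0016] F [-4.88  1.5   6.44] T [ 0.58   0.884 -0.042] w 0.0159
```

Call:
step_arm([
  [[0.0004,0,0.0004],[0,0,0]],
  [[0.0008,0,0.0004],[0,0,0]],
])

```text
time: 10.3
ee_pos: [0.4542, -0.1874, 0.0824]
eef_rot: [0.144, 0.99, -0.0, -0.0]
ft_force: [0.0, 0.6, 2.2]
width: 0.0157
```

```bash
python3 -c "
from h import *
st()"
```

```text
t 10.3 p [ 454.25 -187.35   82.4 ] yaw_c -0.2886 tilt [ 0.0001 -0.0001] F [0.01 0.61 2.17] T [ 0.192 -0.115 -0.058] w 0.0157
```

Call:
step_arm([
  [[0.0005,0,0.0006],[0,0,0]],
  [[0.0008,0,0.0006],[0,0,0]],
])

```text
time: 10.5
ee_pos: [0.4542, -0.1874, 0.0824]
eef_rot: [0.144, 0.99, -0.0, 0.001]
ft_force: [1.4, 0.2, 4.2]
width: 0.0157
```

```bash
python3 -c "
from h import *
st()"
```

```text
t 10.5 p [ 454.22 -187.38   82.35] yaw_c -0.2886 tilt [0.0003 0.0016] F [1.39 0.24 4.24] T [ 0.248 -0.139 -0.012] w 0.0157
```

Call:
step_arm([
  [[0.0005,0,0.0006],[0,0,0]],
  [[0.0005,0,0.0006],[0,0,0]],
])

```text
time: 10.7
ee_pos: [0.4543, -0.1874, 0.0823]
eef_rot: [0.144, 0.99, -0.0, 0.001]
ft_force: [-1.0, 0.1, 7.2]
width: 0.016
```

```bash
python3 -c "
from h import *
st()"
```

```text
t 10.7 p [ 454.3  -187.39   82.31] yaw_c -0.2886 tilt [0.0005 0.0029] F [-0.98  0.12  7.25] T [ 0.457  0.411 -0.027] w 0.016
```

```bash
python3 -c "
from h import *
for q in ([.2028,.9792,.0010,.0013],[.203,.979,.0012,.0013]):
  print((R.from_quat(q)*R.from_euler('x',np.pi)).as_euler('xyz'))
R0=R.from_quat([.2028,.9792,.0010,.0013])*R.from_euler('x',np.pi)
print(R0.as_matrix().round(4))
st()"
```

```text
[-2.48577981e-03  2.14040047e-03  2.73314881e+00]
[-2.87840851e-03  2.05891563e-03  2.73267562e+00]
[[-0.9177 -0.3972 -0.003 ]
 [ 0.3972 -0.9177 -0.0014]
 [-0.0021 -0.0025  1.    ]]
t 10.7 p [ 454.3  -187.39   82.31] yaw_c -0.2886 tilt [0.0005 0.0029] F [-0.98  0.12  7.25] T [ 0.457  0.411 -0.027] w 0.016
```

Call:
step_arm([
  [[0,0,0.0003],[-0.003,-0.001,0]],
  [[0,0,0.0003],[-0.003,-0.001,0]],
])

```text
time: 10.9
ee_pos: [0.4543, -0.1874, 0.0823]
eef_rot: [0.144, 0.99, 0.001, 0.002]
ft_force: [-2.3, 1.3, 5.5]
width: 0.0159
```

```bash
python3 -c "
from h import *
st()"
```

```text
t 10.9 p [ 454.34 -187.44   82.3 ] yaw_c -0.2887 tilt [-0.0025  0.004 ] F [-2.25  1.26  5.55] T [ 0.439  0.714 -0.02 ] w 0.0159
```

Call:
step_arm([
  [[0,0.0006,0.0004],[0,0,0]],
  [[0,0.0006,0.0004],[0,0,0]],
])

```text
time: 11.1
ee_pos: [0.4545, -0.1873, 0.0822]
eef_rot: [0.144, 0.99, 0.001, 0.002]
ft_force: [-3.5, -0.3, 7.3]
width: 0.0157
```

```bash
python3 -c "
from h import *
st()"
```

```text
t 11.1 p [ 454.46 -187.26   82.24] yaw_c -0.289 tilt [-0.0018  0.0041] F [-3.47 -0.3   7.29] T [ 0.201  0.786 -0.052] w 0.0157
```

Call:
step_arm([
  [[0,-0.0006,0.0004],[0,0,0]],
  [[0,-0.0006,0.0004],[0,0,0]],
])

```text
time: 11.3
ee_pos: [0.4544, -0.1874, 0.0822]
eef_rot: [0.144, 0.99, 0.001, 0.002]
ft_force: [-3.4, 3.0, 8.8]
width: 0.0158
```

```bash
python3 -c "
from h import *
st()"
```

```text
t 11.3 p [ 454.42 -187.4    82.16] yaw_c -0.2887 tilt [-0.0022  0.004 ] F [-3.43  3.01  8.76] T [0.866 0.799 0.001] w 0.0158
```

Call:
step_arm([
  [[0.0005,0,0.0003],[0,0.003,0]],
  [[0.0006,0,0.0003],[0,0.003,0]],
])

```text
time: 11.5
ee_pos: [0.4543, -0.1873, 0.0822]
eef_rot: [0.144, 0.99, 0.001, 0.001]
ft_force: [-0.3, 1.4, 6.2]
width: 0.0158
```

```bash
python3 -c "
from h import *
st()"
```

```text
t 11.5 p [ 454.35 -187.34   82.21] yaw_c -0.2886 tilt [-0.0021  0.0021] F [-0.35  1.35  6.23] T [0.324 0.047 0.037] w 0.0158
```

Call:
step_arm([
  [[0.0006,0,0.0005],[0,0.001,0]],
  [[0.0006,0,0.0005],[0,0.001,0]],
])

```text
time: 11.7
ee_pos: [0.4544, -0.1873, 0.0822]
eef_rot: [0.144, 0.99, 0.001, 0.001]
ft_force: [-1.2, 1.1, 6.0]
width: 0.0158
```

```bash
python3 -c "
from h import *
st()"
```

```text
t 11.7 p [ 454.38 -187.29   82.21] yaw_c -0.2886 tilt [-0.002   0.0024] F [-1.18  1.08  6.01] T [ 0.316  0.1   -0.028] w 0.0158
```

Call:
step_arm([
  [[-0.0006,0,0.0005],[0,0.001,0]],
  [[-0.0006,0,0.0005],[0,0.001,0]],
])

```text
time: 11.9
ee_pos: [0.4545, -0.1874, 0.0821]
eef_rot: [0.144, 0.99, 0.001, 0.0]
ft_force: [-6.6, 3.0, 12.5]
width: 0.0158
```

```bash
python3 -c "
from h import *
st()"
```

```text
t 11.9 p [ 454.51 -187.39   82.09] yaw_c -0.2887 tilt [-0.0016  0.0002] F [-6.56  2.97 12.53] T [ 0.74   1.438 -0.011] w 0.0158
```

Call:
step_arm([
  [[0,0,0],[0,0.001,0.008]],
  [[0,0,0],[0,0.001,0.012]],
])

```text
time: 12.1
ee_pos: [0.4545, -0.1873, 0.0822]
eef_rot: [0.15, 0.989, 0.001, -0.0]
ft_force: [-3.6, 1.3, 6.3]
width: 0.0159
```

```bash
python3 -c "
from h import *
st()"
```

```text
t 12.1 p [ 454.49 -187.3    82.21] yaw_c -0.3003 tilt [-0.0014 -0.0008] F [-3.62  1.33  6.34] T [0.505 0.559 0.39 ] w 0.0159
```

Call:
step_arm([
  [[0,0,0.0003],[0,0,-0.012]],
  [[0,0,0.0003],[0,0,-0.015]],
])

```text
time: 12.3
ee_pos: [0.4545, -0.1873, 0.0822]
eef_rot: [0.142, 0.99, 0.001, -0.0]
ft_force: [-3.7, 1.8, 7.8]
width: 0.016
```

```bash
python3 -c "
from h import *
st()"
```

```text
t 12.3 p [ 454.49 -187.31   82.16] yaw_c -0.2851 tilt [-0.0013 -0.0008] F [-3.72  1.84  7.83] T [ 0.594  0.627 -0.212] w 0.016
```

Call:
step_arm([
  [[0.0007,0,0.0001],[0,-0.002,-0.003]],
  [[0,0.0006,0.0001],[0,-0.002,0.004]],
  [[-0.0005,0,0.0001],[0,-0.002,0.012]],
  [[0,-0.0006,0.0001],[0,-0.002,0.004]],
  [[0.0003,0,0.0001],[0,-0.002,0.004]],
])

```text
time: 12.8
ee_pos: [0.4545, -0.1869, 0.0821]
eef_rot: [0.144, 0.99, 0.001, 0.001]
ft_force: [0.4, 0.5, 2.9]
width: 0.0158
```

```bash
python3 -c "
from h import *
st()"
```

```text
t 12.8 p [ 454.52 -186.94   82.12] yaw_c -0.2889 tilt [-0.0016  0.0016] F [0.39 0.49 2.87] T [ 0.289 -0.25   0.09 ] w 0.0158
```

Call:
step_arm([
  [[0.0002,0,0],[-0.001,-0.002,0]],
  [[0.0002,0,0],[-0.001,-0.002,0]],
])

```text
time: 13.0
ee_pos: [0.4545, -0.187, 0.0821]
eef_rot: [0.144, 0.99, 0.001, 0.002]
ft_force: [0.4, 0.5, 2.8]
width: 0.0156
```

```bash
python3 -c "
from h import *
st()"
```

```text
t 13.0 p [ 454.45 -186.96   82.13] yaw_c -0.2891 tilt [-0.0026  0.0041] F [0.41 0.47 2.79] T [ 0.296 -0.247  0.08 ] w 0.0156
```

Call:
step_arm([
  [[0.0006,0,0.0004],[0,0.002,-0.004]],
  [[0,0.0008,0.0004],[0,0.002,0.004]],
  [[-0.0006,0,0.0004],[0,0.002,0.008]],
  [[0,-0.0008,0.0004],[0,0.002,0]],
  [[0,0,0.0003],[0,0.002,0]],
])

```text
time: 13.5
ee_pos: [0.4545, -0.1869, 0.082]
eef_rot: [0.144, 0.99, 0.001, 0.001]
ft_force: [-1.2, -0.1, 6.3]
width: 0.0157
```

```bash
python3 -c "
from h import *
st()"
```

```text
t 13.5 p [ 454.5  -186.91   82.03] yaw_c -0.2888 tilt [-0.0026  0.002 ] F [-1.21 -0.11  6.25] T [0.096 0.129 0.07 ] w 0.0157
```

Call:
step_arm([
  [[0,0,0],[0,0,0]],
  [[0,0,0],[0,0,0]],
])

```text
time: 13.7
ee_pos: [0.4545, -0.1869, 0.0821]
eef_rot: [0.144, 0.99, 0.001, 0.001]
ft_force: [-0.1, 1.4, 4.8]
width: 0.0157
```

```bash
python3 -c "
from h import *
st()"
```

```text
t 13.7 p [ 454.52 -186.94   82.07] yaw_c -0.2888 tilt [-0.0025  0.0021] F [-0.1   1.45  4.78] T [ 0.424 -0.014  0.084] w 0.0157
```

Call:
step_arm([
  [[0,0,-0.0003],[0,0,-0.002]],
  [[0,0,-0.0003],[0,0,-0.002]],
], grip_force=5)

```text
time: 13.9
ee_pos: [0.4544, -0.187, 0.0821]
eef_rot: [0.143, 0.99, 0.001, 0.001]
ft_force: [1.2, 0.8, 0.7]
width: 0.016
```

```bash
python3 -c "
from h import *
st()"
```

```text
t 13.9 p [ 454.41 -186.98   82.13] yaw_c -0.2868 tilt [-0.0026  0.0019] F [1.21 0.82 0.66] T [ 0.122 -0.41  -0.061] w 0.016
```

Call:
step_arm([
  [[0,0,0],[0,0,0]],
  [[0,0,0],[0,0,0]],
  [[0,0,0],[0,0,0]],
  [[0,0,0],[0,0,0]],
  [[0,0,0],[0,0,0]],
], hand=0, grip_force=10)

```text
time: 14.4
ee_pos: [0.4544, -0.187, 0.0821]
eef_rot: [0.143, 0.99, 0.001, 0.001]
ft_force: [-0.0, -0.4, -0.3]
width: 0.0419
```

```bash
python3 -c "
from h import *
import pickle
st()
o=[r.camera(n) for n in('scene','side','wrist')];pickle.dump((o,r.read_state()),open('v6.pkl','wb'))
crop(o[0]['pixels'],140,60,140,120,5,'pics/a6.png');crop(o[1]['pixels'],225,70,150,120,5,'pics/b6.png')
cv2.imwrite('pics/w6.png',cv2.resize(o[2]['pixels'],(800,600)))"
```

```text
t 14.4 p [ 454.38 -186.99   82.12] yaw_c -0.287 tilt [-0.0027  0.0019] F [-0.   -0.41 -0.28] T [ 0.106 -0.1    0.026] w 0.0419
```

View pics/w6.png

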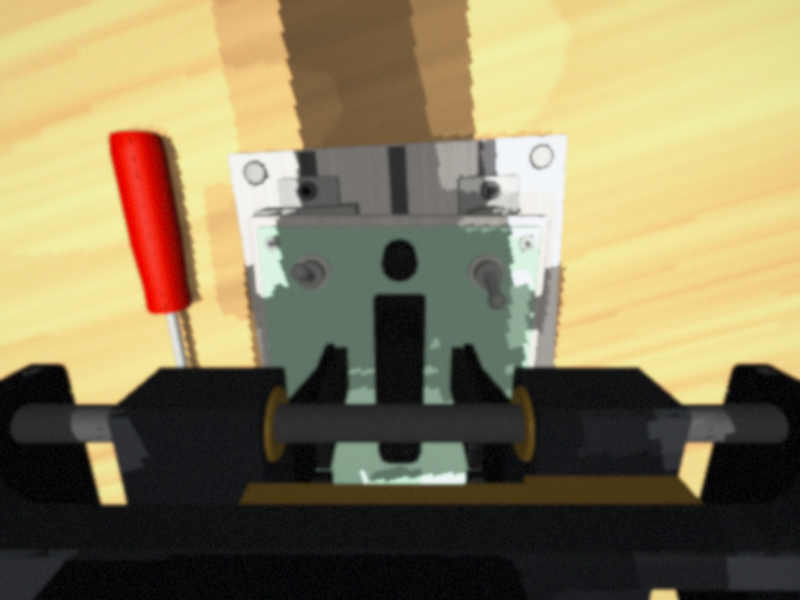

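View pics/b6.png

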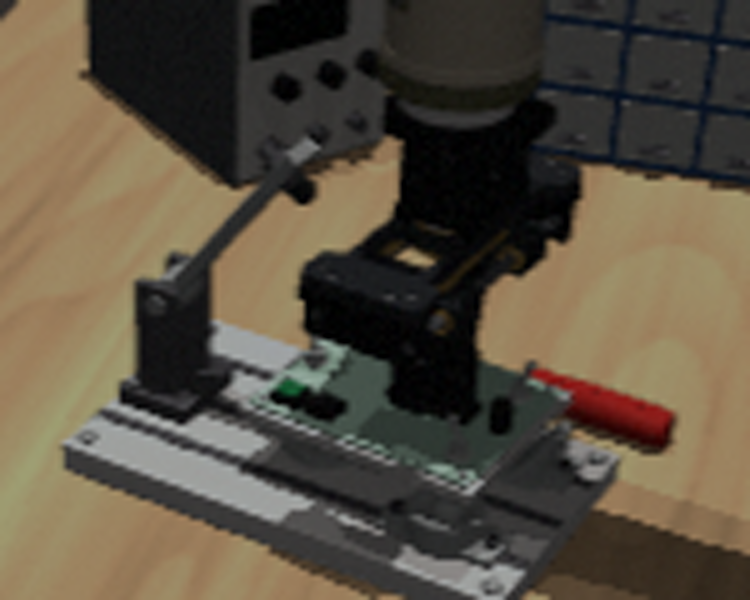

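Call:
step_arm([
  [[0,0,-0.01],[0,0,0]],
  [[0,0,-0.03],[0,0,0]],
  [[0,0,-0.06],[0,0,0]],
  [[0,0,-0.09],[0,0,0]],
  [[0,0,-0.12],[0,0,0]],
], hand=1)

```text
time: 15.05
ee_pos: [0.4541, -0.187, 0.2042]
eef_rot: [0.143, 0.99, 0.001, 0.001]
ft_force: [0.9, -0.5, -0.4]
width: 0.0113
```

```bash
cat >> h.py <<'E'
O=np.array([.46876,-.18721,0]);PY=-.2327
RP=R.from_euler('z',PY)
def w2p(P): return RP.inv().apply(np.asarray(P)-O)
def p2w(P): return RP.apply(np.asarray(P))+O
E
python3 - <<'E'
from h import *
import pickle
a,b=pickle.load(open("v0.pkl","rb"))
def f(p,x0,y0,k): return (x0+(p[0]+.5)/k-.5,y0+(p[1]+.5)/k-.5)
for u,v in (((240,45),(335,58)),((97,292),(180,212))):
    P,e=tri(a,f(u,140,85,6),b,f(v,230,90,6));print(P,e,w2p(P)*1e3)
for th in(.9,.97,1.05):
    T=p2w([.16-.145*np.cos(th),0,.095+.145*np.sin(th)]);print(th,proj(a,T),proj(b,T))
print(f((240,45),140,85,6),f((335,58),230,90,6));st()
E
```

```text
[ 0.54187434 -0.2105983   0.21079079] 0.002163958651419055 [ 76.53718388  -5.89734835 210.79079486]
[ 0.62383965 -0.22561483  0.10430797] 0.00044277668406789334 [159.75620347  -1.60748617 104.3079692 ]
0.9 [182.74932752  93.11108219] [286.29516507 101.77775235]
0.97 [179.17397077  91.69399445] [283.83212263  99.11764306]
1.05 [174.88350629  90.34340239] [280.85729472  96.26429848]
(179.58333333333334, 92.08333333333333) (285.4166666666667, 99.25)
t 15.05 p [ 454.1  -186.98  204.16] yaw_c -0.2865 tilt [-0.0026  0.0025] F [ 0.91 -0.53 -0.42] T [ 0.023 -0.097 -0.024] w 0.0113
```

```bash
python3 - <<'E'
from h import *
import pickle
a,b=pickle.load(open("v0.pkl","rb"))
print(onz(a,(110,116),0),onz(a,(45,110),0),onz(b,(273,104),0),onz(b,(302,95),0))
plan([*p2w([.14,0,.28])],PY+np.pi,vmax=.045)
print(p2w([.14,0,.28]))
E
```

```text
[ 0.68028442 -0.52374932  0.        ] [ 0.85145454 -0.67953126  0.        ] [ 0.68022673 -0.54689455  0.        ] [ 0.59499991 -0.6506999   0.        ]
t 15.05 n 4 full [-0.1541, 0.0117, -0.0754] [0.002, 0.003, -0.054]
[[-0.0385, 0.0029, -0.0189], [0.001, 0.001, -0.013]]
[[-0.0771, 0.0058, -0.0377], [0.001, 0.001, -0.027]]
[[-0.1156, 0.0087, -0.0566], [0.002, 0.002, -0.04]]
[[-0.1541, 0.0117, -0.0754], [0.002, 0.003, -0.054]]
[ 0.60498662 -0.21949478  0.28      ]
```

Call:
step_arm([
  [[0,0,-0.045],[0,0,-0.01]],
  [[-0.02,0.002,-0.075],[0,0,-0.02]],
  [[-0.065,0.005,-0.075],[0.001,0.001,-0.035]],
  [[-0.11,0.009,-0.075],[0.002,0.002,-0.045]],
  [[-0.154,0.0117,-0.075],[0.002,0.003,-0.054]],
])

```text
time: 15.55
ee_pos: [0.6064, -0.2201, 0.2807]
eef_rot: [0.116, 0.993, -0.0, 0.0]
ft_force: [-0.5, -0.7, 0.7]
width: 0.0006
```

Call:
step_arm([
  [[0,0,0],[0,0,0]],
  [[0,0,0],[0,0,0]],
])

```text
time: 15.75
ee_pos: [0.6068, -0.2197, 0.2802]
eef_rot: [0.116, 0.993, 0.001, -0.0]
ft_force: [0.1, -0.7, 0.4]
width: 0.0003
```

```bash
python3 - <<'E'
from h import *
import pickle
o=[r.camera(n) for n in('scene','side','wrist')]
st();print(w2p(r.read_state()["ee_pos"])*1e3)
crop(o[0]['pixels'],130,20,150,150,4,'pics/a7.png');crop(o[1]['pixels'],215,20,150,150,4,'pics/b7.png')
cv2.imwrite('pics/w7.png',cv2.resize(o[2]['pixels'],(800,600)))
plan([*p2w([.14,0,.2])],PY+np.pi,vmax=.03)
E
```

```text
t 15.9 p [ 605.71 -219.97  282.05] yaw_c -0.2333 tilt [0.0009 0.0021] F [ 0.04  0.85 -0.25] T [ 0.046 -0.174 -0.021] w 0.0007
[140.81640965  -0.29505258 282.0523491 ]
t 15.9 n 3 full [0.001, 0.0004, 0.0821] [-0.001, 0.002, -0.001]
[[0.0003, 0.0001, 0.0274], [-0.0, 0.001, -0.0]]
[[0.0007, 0.0002, 0.0547], [-0.001, 0.001, -0.0]]
[[0.001, 0.0004, 0.0821], [-0.001, 0.002, -0.001]]
```

View pics/w7.png

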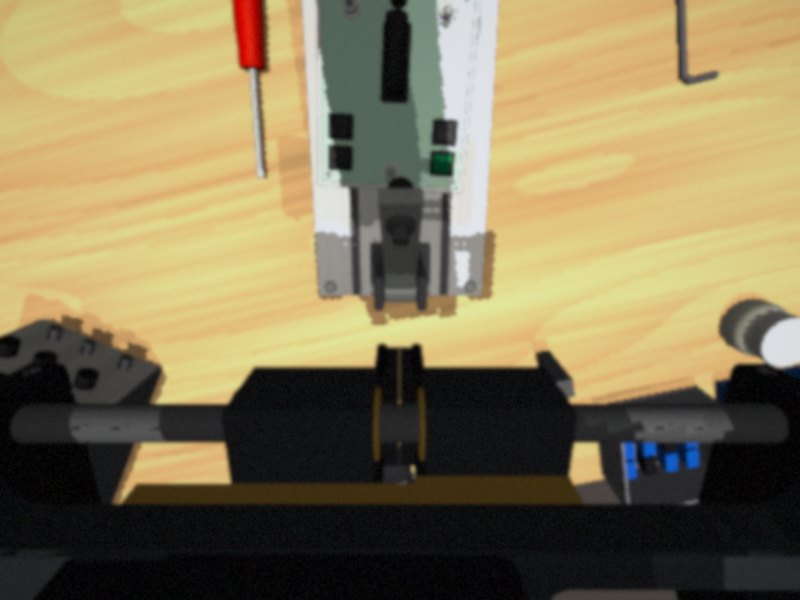

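View pics/a7.png

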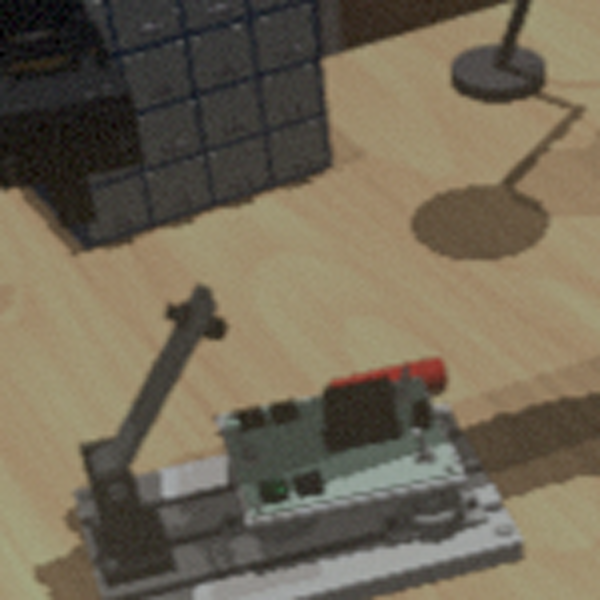

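View pics/b7.png

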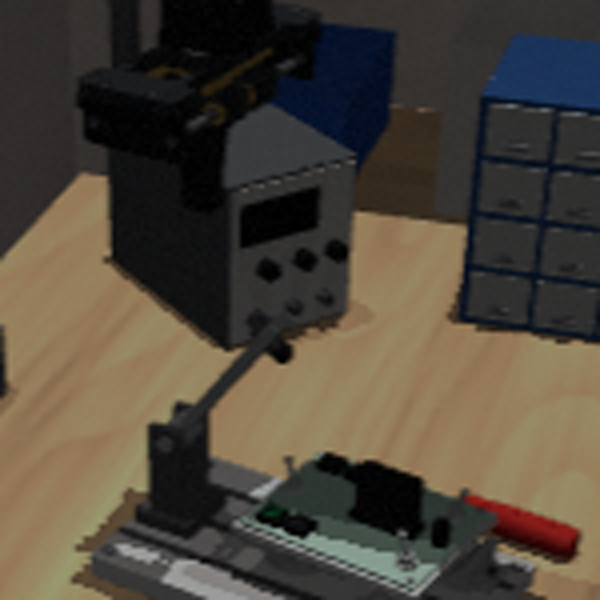

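Call:
step_arm([
  [[0.001,0,0.03],[0,0,0]],
  [[0.002,0,0.06],[0,0.001,0]],
  [[0.003,0,0.08],[0,0.002,0]],
  [[0.004,0,0.097],[0,0.002,0]],
  [[0.005,0,0.097],[0,0.002,0]],
])

```text
time: 16.4
ee_pos: [0.599, -0.2192, 0.184]
eef_rot: [0.117, 0.993, -0.001, -0.001]
ft_force: [-0.3, -0.8, 0.2]
width: 0.0002
```

```bash
python3 - <<'E'
from h import *
st();print(w2p(r.read_state()["ee_pos"])*1e3)
E
```

```text
t 16.4 p [ 598.99 -219.16  183.98] yaw_c -0.2338 tilt [ 0.0019 -0.0023] F [-0.33 -0.76  0.21] T [ 0.054 -0.163  0.012] w 0.0002
[134.09123214  -1.05285351 183.98100541]
```

Call:
step_arm([
  [[0.0024,0.001,0.0018],[0,0,0]],
  [[0.0049,0.001,0.0035],[0,0,0]],
  [[0.0065,0.001,0.0047],[0,0,0]],
  [[0.0081,0.001,0.0058],[0,0,0]],
])

```text
time: 16.8
ee_pos: [0.5914, -0.2164, 0.1789]
eef_rot: [0.117, 0.993, -0.001, -0.001]
ft_force: [0.5, -0.6, 0.2]
width: 0.0004
```

```bash
python3 - <<'E'
from h import *
st();print(w2p(r.read_state()["ee_pos"])*1e3)
E
```

```text
t 16.8 p [ 591.38 -216.38  178.88] yaw_c -0.2339 tilt [ 0.0022 -0.0013] F [ 0.54 -0.61  0.2 ] T [ 0.08  -0.092  0.039] w 0.0004
[ 1.26041278e+02 -1.11285161e-01  1.78883562e+02]
```

Call:
step_arm([
  [[0.0016,0,0.0012],[0,0,0]],
  [[0.0033,0,0.0023],[0,0,0]],
  [[0.0049,0,0.0035],[0,0,0]],
])

```text
time: 17.1
ee_pos: [0.5865, -0.2152, 0.1754]
eef_rot: [0.117, 0.993, -0.001, -0.001]
ft_force: [1.0, -0.9, 0.4]
width: 0.0009
```

Call:
step_arm([
  [[0.0016,0,0.0012],[0,0,0]],
  [[0.0033,0,0.0023],[0,0,0]],
])

```text
time: 17.3
ee_pos: [0.5839, -0.2145, 0.1734]
eef_rot: [0.117, 0.993, -0.001, 0.0]
ft_force: [2.9, -1.3, 2.0]
width: 0.0009
```

```bash
python3 - <<'E'
from h import *
st();print(w2p(r.read_state()["ee_pos"])*1e3)
E
```

```text
t 17.3 p [ 583.9  -214.52  173.44] yaw_c -0.2339 tilt [0.0021 0.0006] F [ 2.95 -1.28  2.05] T [-0.138 -0.853  0.033] w 0.0009
[ 1.18331514e+02 -2.28275601e-02  1.73441445e+02]
```

```bash
cat >> h.py <<'E'
def arc(dphi=.055,n=5,rho=.0929):
    p=w2p(r.read_state()["ee_pos"]);c=np.array([p[0]-.0082-.16,p[2]-.095]);ph=np.arctan2(c[1],-c[0])
    st();print("plate",(p*1e3).round(2),"rho",np.linalg.norm(c)*1e3,"phi",ph,"theta~",ph-.054)
    for k in range(1,n+1):
        f=ph-dphi*k-.006;t=rho*np.array([-np.cos(f),np.sin(f)])-c
        print([[round(-t[0],4),0,round(-t[1],4)],[0,0,0]])
E
python3 -c "
from h import *
arc()"
```

```text
t 17.3 p [ 583.9  -214.52  173.44] yaw_c -0.2339 tilt [0.0021 0.0006] F [ 2.95 -1.28  2.05] T [-0.138 -0.853  0.033] w 0.0009
plate [ 1.1833e+02 -2.0000e-02  1.7344e+02] rho 92.95120369488093 phi 1.004510010285554 theta~ 0.9505100102855539
[[np.float64(0.0047), 0, np.float64(0.0032)], [0, 0, 0]]
[[np.float64(0.0087), 0, np.float64(0.0063)], [0, 0, 0]]
[[np.float64(0.0126), 0, np.float64(0.0097)], [0, 0, 0]]
[[np.float64(0.0163), 0, np.float64(0.0132)], [0, 0, 0]]
[[np.float64(0.0198), 0, np.float64(0.0169)], [0, 0, 0]]
```

Call:
step_arm([
  [[0.0047,0,0.0032],[0,0,0]],
  [[0.0087,0,0.0063],[0,0,0]],
  [[0.0126,0,0.0097],[0,0,0]],
  [[0.0163,0,0.0132],[0,0,0]],
  [[0.0198,0,0.0169],[0,0,0]],
])

```text
time: 17.8
ee_pos: [0.5645, -0.21, 0.1563]
eef_rot: [0.117, 0.993, -0.001, 0.0]
ft_force: [4.2, -1.3, 1.3]
width: 0.0
```

```bash
python3 -c "
from h import *
arc()"
```

```text
t 17.8 p [ 564.45 -209.97  156.25] yaw_c -0.2339 tilt [0.0022 0.001 ] F [ 4.16 -1.27  1.31] T [-0.168 -1.1   -0.006] w 0.0
plate [ 9.8360e+01 -8.0000e-02  1.5625e+02] rho 92.89700288109282 phi 0.7199885497727874 theta~ 0.6659885497727873
[[np.float64(0.0036), 0, np.float64(0.0044)], [0, 0, 0]]
[[np.float64(0.0066), 0, np.float64(0.0085)], [0, 0, 0]]
[[np.float64(0.0094), 0, np.float64(0.0128)], [0, 0, 0]]
[[np.float64(0.012), 0, np.float64(0.0172)], [0, 0, 0]]
[[np.float64(0.0143), 0, np.float64(0.0218)], [0, 0, 0]]
```

Call:
step_arm([
  [[0.0036,0,0.0044],[0,0,0]],
  [[0.0066,0,0.0085],[0,0,0]],
  [[0.0094,0,0.0128],[0,0,0]],
  [[0.012,0,0.0172],[0,0,0]],
  [[0.0143,0,0.0218],[0,0,0]],
])

```text
time: 18.3
ee_pos: [0.5504, -0.2066, 0.1341]
eef_rot: [0.117, 0.993, -0.001, 0.0]
ft_force: [3.1, -0.4, 3.4]
width: 0.0004
```

```bash
python3 -c "
from h import *
arc(n=4)"
```

```text
t 18.3 p [ 550.39 -206.62  134.14] yaw_c -0.2339 tilt [0.0022 0.0011] F [ 3.06 -0.37  3.35] T [-0.097 -0.97   0.043] w 0.0004
plate [ 8.3910e+01 -6.0000e-02  1.3414e+02] rho 92.93315909152899 phi 0.43467855608884787 theta~ 0.3806785560888479
[[np.float64(0.0022), 0, np.float64(0.0052)], [0, 0, 0]]
[[np.float64(0.0039), 0, np.float64(0.01)], [0, 0, 0]]
[[np.float64(0.0054), 0, np.float64(0.0149)], [0, 0, 0]]
[[np.float64(0.0066), 0, np.float64(0.0199)], [0, 0, 0]]
```

Call:
step_arm([
  [[0.0022,0,0.0052],[0,0,0]],
  [[0.0039,0,0.01],[0,0,0]],
  [[0.0054,0,0.0149],[0,0,0]],
  [[0.0066,0,0.0199],[0,0,0]],
])

```text
time: 18.7
ee_pos: [0.5439, -0.205, 0.1138]
eef_rot: [0.117, 0.993, -0.001, 0.0]
ft_force: [3.0, -0.6, 3.1]
width: 0.0004
```

```bash
python3 -c "
from h import *
arc(dphi=.025,n=5)"
```

```text
t 18.7 p [ 543.85 -205.04  113.84] yaw_c -0.2338 tilt [0.0021 0.001 ] F [ 3.03 -0.63  3.13] T [-0.05  -0.866  0.047] w 0.0004
plate [ 7.7180e+01 -3.0000e-02  1.1384e+02] rho 92.94867805811852 phi 0.20413370502842343 theta~ 0.15013370502842344
[[np.float64(0.0005), 0, np.float64(0.0028)], [0, 0, 0]]
[[np.float64(0.0009), 0, np.float64(0.0051)], [0, 0, 0]]
[[np.float64(0.0012), 0, np.float64(0.0074)], [0, 0, 0]]
[[np.float64(0.0014), 0, np.float64(0.0097)], [0, 0, 0]]
[[np.float64(0.0016), 0, np.float64(0.0121)], [0, 0, 0]]
```

```bash
python3 -c "
from h import *
o=[r.camera(n) for n in('scene','side')]
crop(o[0]['pixels'],140,80,120,100,6,'pics/a8.png');crop(o[1]['pixels'],230,80,120,100,6,'pics/b8.png')"
```

```text
(no output)
```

View pics/a8.png

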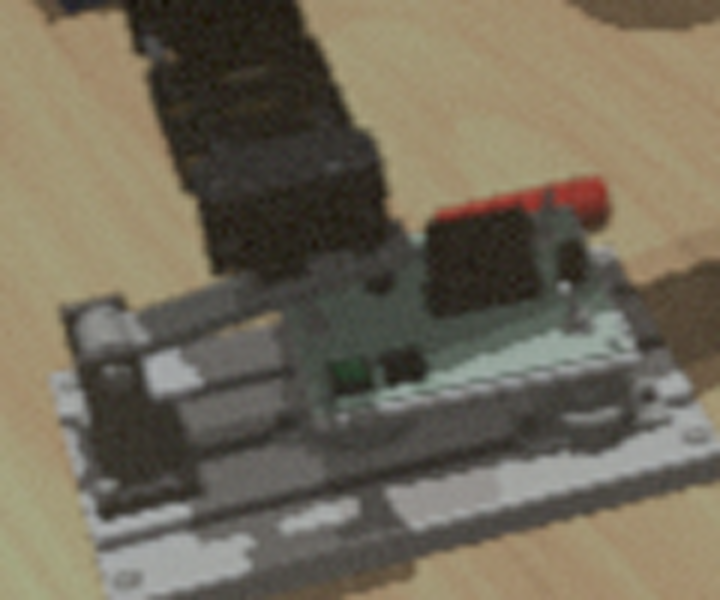

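View pics/b8.png

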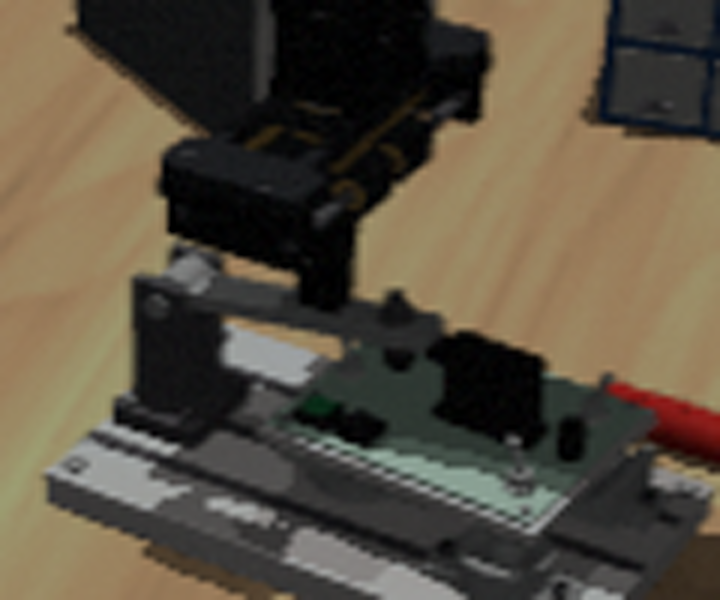

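Call:
step_arm([
  [[0.0005,0,0.0028],[0,0,0]],
  [[0.0009,0,0.0051],[0,0,0]],
  [[0.0012,0,0.0074],[0,0,0]],
])

```text
time: 19.1
ee_pos: [0.5419, -0.2046, 0.1057]
eef_rot: [0.117, 0.993, -0.001, -0.001]
ft_force: [1.0, -1.0, 3.8]
width: 0.0003
```

```bash
python3 -c "
from h import *
arc(dphi=.015,n=5)"
```

```text
t 19.1 p [ 541.85 -204.62  105.68] yaw_c -0.2339 tilt [ 0.002  -0.0011] F [ 1.   -1.02  3.81] T [ 0.028 -0.501  0.008] w 0.0003
plate [ 7.5140e+01 -8.0000e-02  1.0568e+02] rho 93.67454144092457 phi 0.11425461880438782 theta~ 0.06025461880438782
[[np.float64(-0.0006), 0, np.float64(0.002)], [0, 0, 0]]
[[np.float64(-0.0004), 0, np.float64(0.0034)], [0, 0, 0]]
[[np.float64(-0.0003), 0, np.float64(0.0048)], [0, 0, 0]]
[[np.float64(-0.0003), 0, np.float64(0.0062)], [0, 0, 0]]
[[np.float64(-0.0002), 0, np.float64(0.0076)], [0, 0, 0]]
```

Call:
step_arm([
  [[0,0,0.0018],[0,0,0]],
  [[0,0,0.003],[0,0,0]],
])

```text
time: 19.3
ee_pos: [0.5416, -0.2046, 0.1024]
eef_rot: [0.117, 0.993, -0.001, -0.001]
ft_force: [0.4, 0.3, 3.7]
width: 0.0001
```

Call:
step_arm([
  [[0,0,0.001],[0,0,0]],
  [[0,0,0.0015],[0,0,0]],
])

```text
time: 19.5
ee_pos: [0.5415, -0.2046, 0.1008]
eef_rot: [0.117, 0.993, -0.001, -0.001]
ft_force: [-0.7, 0.4, 3.3]
width: 0.0008
```

Call:
step_arm([
  [[0,0,0.0007],[0,0,0]],
  [[0,0,0.001],[0,0,0]],
])

```text
time: 19.7
ee_pos: [0.5415, -0.2046, 0.1]
eef_rot: [0.117, 0.993, -0.001, -0.001]
ft_force: [-1.1, 0.6, 7.0]
width: 0.0004
```

Call:
step_arm([
  [[0,0,0.0006],[0,0,0]],
  [[0,0,0.0008],[0,0,0]],
])

```text
time: 19.9
ee_pos: [0.5415, -0.2046, 0.0998]
eef_rot: [0.117, 0.993, -0.001, -0.001]
ft_force: [-2.3, 1.3, 11.4]
width: 0.0002
```

```bash
python3 -c "
from h import *
arc(dphi=.015,n=1)"
```

```text
t 19.9 p [ 541.53 -204.57   99.81] yaw_c -0.2338 tilt [ 0.0025 -0.0019] F [-2.3   1.34 11.36] T [ 0.221  0.387 -0.007] w 0.0002
plate [74.81 -0.11 99.81] rho 93.51172813649254 phi 0.051438377866681616 theta~ -0.0025616221333183836
[[np.float64(-0.0005), 0, np.float64(0.002)], [0, 0, 0]]
```

Call:
step_arm([
  [[0,0,0.0006],[0,0,0]],
  [[0,0,0.0008],[0,0,0]],
])

```text
time: 20.1
ee_pos: [0.5415, -0.2046, 0.0998]
eef_rot: [0.117, 0.993, -0.001, -0.001]
ft_force: [-2.4, 1.6, 12.8]
width: 0.0005
```

```bash
python3 -c "
from h import *
arc(dphi=.015,n=1)"
```

```text
t 20.1 p [ 541.53 -204.56   99.76] yaw_c -0.2339 tilt [ 0.0028 -0.0019] F [-2.39  1.62 12.78] T [0.293 0.584 0.038] w 0.0005
plate [74.8  -0.1  99.76] rho 93.51687071068918 phi 0.05087389570175847 theta~ -0.0031261042982415263
[[np.float64(-0.0005), 0, np.float64(0.002)], [0, 0, 0]]
```

Call:
step_arm([
  [[0,0,0.0008],[0,0,0]],
  [[0,0,0.001],[0,0,0]],
])

```text
time: 20.3
ee_pos: [0.5415, -0.2046, 0.0997]
eef_rot: [0.117, 0.993, -0.002, -0.001]
ft_force: [-4.8, 1.5, 14.8]
width: 0.0005
```

Call:
step_arm([
  [[0,0,-0.002],[0,0,0]],
  [[0,0,-0.01],[0,0,0]],
  [[0,0,-0.03],[0,0,0]],
  [[0,0,-0.06],[0,0,0]],
  [[0,0,-0.1],[0,0,0]],
])

```text
time: 20.8
ee_pos: [0.5405, -0.204, 0.1994]
eef_rot: [0.117, 0.993, -0.001, -0.003]
ft_force: [0.9, -0.5, 0.5]
width: 0.0005
```

```bash
python3 -c "
from h import *
import pickle
st();o=[r.camera(n) for n in('scene','side','wrist')];pickle.dump(o,open('v9.pkl','wb'))
crop(o[0]['pixels'],140,80,120,100,6,'pics/a9.png');crop(o[1]['pixels'],230,80,120,100,6,'pics/b9.png');cv2.imwrite('pics/w9.png',cv2.resize(o[2]['pixels'],(800,600)))"
```

```text
t 20.8 p [ 540.5  -204.01  199.42] yaw_c -0.2338 tilt [ 0.0027 -0.0054] F [ 0.85 -0.51  0.49] T [ 0.035 -0.167  0.018] w 0.0005
```

View pics/a9.png

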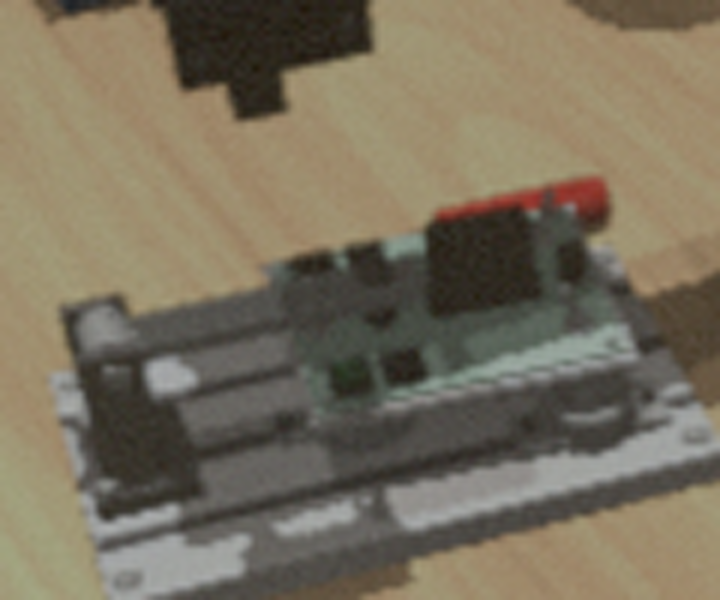

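View pics/b9.png

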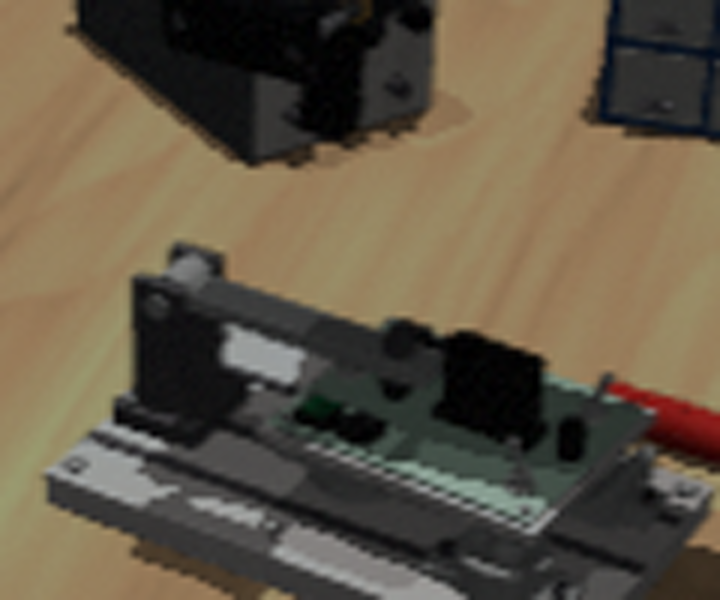

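View pics/w9.png

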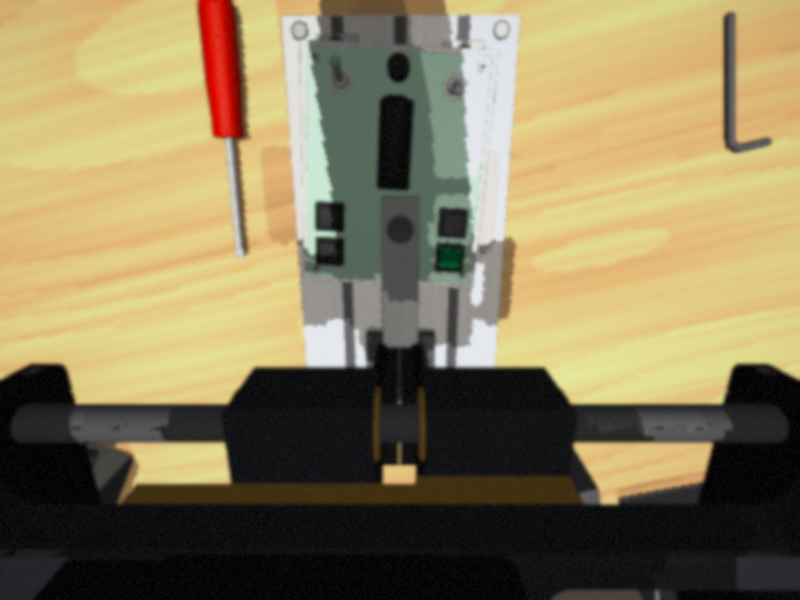

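The hold-down bar is level and its nose is on the panel at side (393,380). The tools haven't moved. One more light check: I'll touch the handle top, which should be 116 mm up when the carrier is home.

```bash
python3 -c "
from h import *
plan([.4527,-.1867,.15],-.288+np.pi,vmax=.03)"
```

```text
t 20.95 n 4 full [0.092, -0.0034, 0.0522] [-0.004, 0.002, 0.054]
[[0.023, -0.0009, 0.0131], [-0.001, 0.001, 0.014]]
[[0.046, -0.0017, 0.0261], [-0.002, 0.001, 0.027]]
[[0.069, -0.0026, 0.0392], [-0.003, 0.002, 0.041]]
[[0.092, -0.0034, 0.0522], [-0.004, 0.002, 0.054]]
```

Call:
step_arm([
  [[0.023,-0.001,0],[0,0,0.014]],
  [[0.046,-0.0017,0.01],[0,0,0.027]],
  [[0.069,-0.0026,0.025],[-0.002,0.001,0.041]],
  [[0.092,-0.0034,0.045],[-0.004,0.002,0.054]],
  [[0.092,-0.0034,0.052],[-0.004,0.002,0.054]],
])

```text
time: 21.45
ee_pos: [0.449, -0.1864, 0.1476]
eef_rot: [0.144, 0.99, -0.0, -0.002]
ft_force: [-0.6, -0.3, 0.6]
width: 0.0007
```

Call:
step_arm([
  [[0,0,0],[0,0,0]],
])

```text
time: 21.55
ee_pos: [0.4482, -0.1864, 0.1466]
eef_rot: [0.144, 0.99, -0.0, -0.003]
ft_force: [0.5, -0.3, 0.0]
width: 0.0004
```

```bash
python3 -c "
from h import *
st();plan([.4527,-.1867,.12],-.288+np.pi,vmax=.008)"
```

```text
t 21.55 p [ 448.16 -186.39  146.58] yaw_c -0.2897 tilt [ 0.001  -0.0064] F [ 0.48 -0.28  0.  ] T [ 0.063 -0.218 -0.036] w 0.0004
t 21.55 n 4 full [-0.0046, 0.001, 0.0266] [-0.001, -0.006, -0.002]
[[-0.0012, 0.0003, 0.0066], [-0.0, -0.002, -0.0]]
[[-0.0023, 0.0005, 0.0133], [-0.0, -0.003, -0.001]]
[[-0.0035, 0.0008, 0.0199], [-0.001, -0.005, -0.001]]
[[-0.0046, 0.001, 0.0266], [-0.001, -0.006, -0.002]]
```

Call:
step_arm([
  [[-0.001,0,0.008],[0,-0.002,0]],
  [[-0.002,0,0.016],[0,-0.004,0]],
  [[-0.002,0,0.022],[0,-0.006,0]],
  [[-0.003,0,0.0265],[0,-0.006,0]],
  [[-0.003,0,0.0265],[0,-0.006,0]],
])

```text
time: 22.05
ee_pos: [0.4508, -0.187, 0.1194]
eef_rot: [0.144, 0.99, -0.0, -0.001]
ft_force: [0.6, 1.2, -0.1]
width: 0.0003
```

Call:
step_arm([
  [[0,0,0.001],[0,0,0]],
  [[0,0,0.0017],[0,0,0]],
  [[0,0,0.0017],[0,0,0]],
])

```text
time: 22.35
ee_pos: [0.4509, -0.1871, 0.1178]
eef_rot: [0.144, 0.99, -0.0, -0.001]
ft_force: [0.5, -0.6, -1.1]
width: 0.0004
```

```bash
python3 -c "
from h import *
st()"
```

```text
t 22.35 p [ 450.89 -187.07  117.8 ] yaw_c -0.2895 tilt [ 0.0005 -0.001 ] F [ 0.54 -0.64 -1.14] T [ 0.039 -0.163 -0.051] w 0.0004
```

Call:
step_arm([
  [[0,0,0.0005],[0,0,0]],
  [[0,0,0.0009],[0,0,0]],
])

```text
time: 22.55
ee_pos: [0.451, -0.1871, 0.117]
eef_rot: [0.144, 0.99, -0.0, -0.0]
ft_force: [-0.3, -0.1, 0.4]
width: 0.0005
```

Call:
step_arm([
  [[0,0,0.0004],[0,0,0]],
  [[0,0,0.0004],[0,0,0]],
])

```text
time: 22.75
ee_pos: [0.4509, -0.1871, 0.1166]
eef_rot: [0.144, 0.99, -0.0, -0.0]
ft_force: [0.4, 0.6, 0.1]
width: 0.0006
```

Call:
step_arm([
  [[0,0,0.0003],[0,0,0]],
  [[0,0,0.0003],[0,0,0]],
])

```text
time: 22.95
ee_pos: [0.451, -0.1872, 0.1165]
eef_rot: [0.144, 0.99, -0.0, -0.0]
ft_force: [-0.7, -0.1, 3.1]
width: 0.0006
```

```bash
python3 -c "
from h import *
st()"
```

```text
t 22.95 p [ 450.98 -187.15  116.46] yaw_c -0.2895 tilt [ 0.0008 -0.0007] F [-0.7  -0.15  3.13] T [0.143 0.056 0.03 ] w 0.0006
```

```bash
python3 -c "
from h import *
import pickle
o=pickle.load(open('v9.pkl','rb'))
for P in ([.60,.03,0],[.56,.03,0],[.62,.0,0],[.50,.0,0]): print(P,proj(o[0],P),proj(o[1],P))
cv2.imwrite('pics/sc9.png',o[0]['pixels'])
print(onz(o[0],(252,213),0),onz(o[0],(284,199),0))
"
```

```text
[0.6, 0.03, 0] [213.69179217 216.02797058] [238.11780376 204.91808255]
[0.56, 0.03, 0] [227.28433862 209.21106831] [251.78918637 207.99980107]
[0.62, 0.0, 0] [201.14015811 211.75252093] [235.28698917 196.74170969]
[0.5, 0.0, 0] [240.90402539 192.25582079] [276.00924132 205.73055359]
[0.51390436 0.07569267 0.        ] [0.41844492 0.08306545 0.        ]
```

View pics/sc9.png

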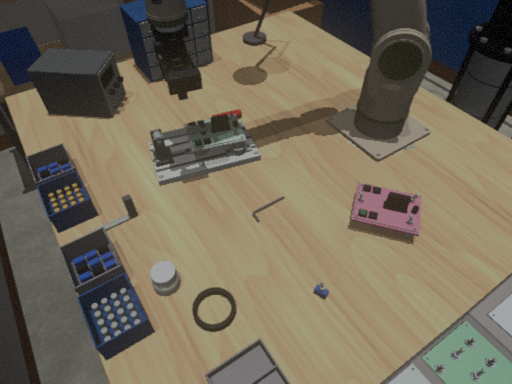

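```bash
python3 -c "
from h import *
plan([.57,.03,.2],-.288+np.pi,vmax=.045)"
```

```text
t 22.95 n 6 full [-0.052, 0.242, -0.0838] [-0.001, -0.001, -0.002]
[[-0.0087, 0.0403, -0.014], [-0.0, -0.0, -0.0]]
[[-0.0173, 0.0807, -0.0279], [-0.0, -0.0, -0.001]]
[[-0.026, 0.121, -0.0419], [-0.0, -0.0, -0.001]]
[[-0.0347, 0.1614, -0.0558], [-0.001, -0.0, -0.001]]
[[-0.0433, 0.2017, -0.0698], [-0.001, -0.001, -0.001]]
```

Call:
step_arm([
  [[0,0,-0.03],[0,0,0]],
  [[0,0.01,-0.07],[0,0,0]],
  [[-0.01,0.05,-0.084],[0,0,0]],
  [[-0.02,0.095,-0.084],[0,0,0]],
  [[-0.03,0.14,-0.084],[0,0,0]],
])

```text
time: 23.45
ee_pos: [0.5207, -0.0606, 0.2012]
eef_rot: [0.145, 0.989, -0.001, 0.001]
ft_force: [0.7, -0.8, -0.7]
width: 0.0006
```

Call:
step_arm([
  [[-0.01,0.045,0],[0,0,0]],
  [[-0.02,0.09,0],[0,0,0]],
  [[-0.022,0.1,0.03],[0,0,0]],
  [[-0.022,0.1,0.07],[0,0,0]],
  [[-0.022,0.1,0.11],[0,0,0]],
])

```text
time: 23.95
ee_pos: [0.5709, 0.0295, 0.0899]
eef_rot: [0.145, 0.99, -0.0, 0.001]
ft_force: [1.3, -0.6, -0.7]
width: 0.0008
```

Call:
step_arm([
  [[0,0,0.02],[0,0,0]],
  [[0,0,0.04],[0,0,0]],
  [[0,0,0.055],[0,0,0]],
  [[0,0,0.06],[0,0,0]],
])

```text
time: 24.35
ee_pos: [0.5703, 0.0293, 0.0284]
eef_rot: [0.145, 0.989, -0.001, -0.0]
ft_force: [-0.2, 0.2, 0.7]
width: 0.0005
```

```bash
python3 -c "
from h import *
st()"
```

```text
t 24.35 p [570.26  29.32  28.36] yaw_c -0.2901 tilt [0.0011 0.0001] F [-0.19  0.22  0.71] T [ 0.078 -0.193 -0.014] w 0.0005
```

Call:
step_arm([
  [[0,0,0.01],[0,0,0]],
  [[0,0,0.02],[0,0,0]],
  [[0,0,0.025],[0,0,0]],
  [[0,0,0.026],[0,0,0]],
  [[0,0,0.026],[0,0,0]],
])

```text
time: 24.85
ee_pos: [0.5704, 0.0293, 0.0025]
eef_rot: [0.145, 0.99, -0.001, 0.0]
ft_force: [0.8, -0.8, 0.3]
width: 0.0005
```

Call:
step_arm([
  [[0,0,0.0006],[0,0,0]],
  [[0,0,0.001],[0,0,0]],
])

```text
time: 25.05
ee_pos: [0.5707, 0.0294, 0.0019]
eef_rot: [0.145, 0.989, -0.0, 0.0]
ft_force: [0.2, 0.3, -0.1]
width: 0.0006
```

Call:
step_arm([
  [[0,0,0.0004],[0,0,0]],
  [[0,0,0.0006],[0,0,0]],
])

```text
time: 25.25
ee_pos: [0.5709, 0.0293, 0.0015]
eef_rot: [0.145, 0.989, -0.0, 0.001]
ft_force: [0.4, -0.2, 0.7]
width: 0.0003
```

Call:
step_arm([
  [[0,0,0.0004],[0,0,0]],
  [[0,0,0.0004],[0,0,0]],
])

```text
time: 25.45
ee_pos: [0.5708, 0.0293, 0.0011]
eef_rot: [0.145, 0.989, -0.0, 0.001]
ft_force: [0.2, -0.1, -0.0]
width: 0.0009
```

```bash
python3 -c "
from h import *
st()"
```

```text
t 25.45 p [570.84  29.32   1.08] yaw_c -0.2902 tilt [0.0008 0.0013] F [ 0.2  -0.14 -0.03] T [ 0.039 -0.106  0.029] w 0.0009
```

Call:
step_arm([
  [[0,0,0.0004],[0,0,0]],
  [[0,0,0.0005],[0,0,0]],
])

```text
time: 25.65
ee_pos: [0.5708, 0.0293, 0.0006]
eef_rot: [0.145, 0.989, -0.001, 0.001]
ft_force: [0.3, -0.1, 0.7]
width: 0.0004
```

Call:
step_arm([
  [[0,0,0.0003],[0,0,0]],
  [[0,0,0.0003],[0,0,0]],
])

```text
time: 25.85
ee_pos: [0.5708, 0.0293, 0.0005]
eef_rot: [0.145, 0.989, -0.001, 0.001]
ft_force: [-2.1, -1.4, 5.3]
width: 0.0004
```

Call:
step_arm([
  [[0,0,0.0003],[0,0,0]],
  [[0,0,0.0003],[0,0,0]],
])

```text
time: 26.05
ee_pos: [0.5709, 0.0293, 0.0005]
eef_rot: [0.145, 0.989, -0.001, 0.001]
ft_force: [-3.2, -0.0, 5.2]
width: 0.0005
```

```bash
python3 -c "
from h import *
st()"
```

```text
t 26.05 p [5.7085e+02 2.9270e+01 5.4000e-01] yaw_c -0.2902 tilt [0.0013 0.0014] F [-3.21 -0.03  5.21] T [0.01  0.458 0.038] w 0.0005
```

The table reads +0.54 mm, so the handle top is really at about 115.9 mm against 116.0 for home. The carrier is home with the clamp down. Now retract, take a last look and hand in.

Call:
step_arm([
  [[0,0,-0.02],[0,0,0]],
  [[0,0,-0.06],[0,0,0]],
  [[0,0,-0.1],[0,0,0]],
  [[0,0,-0.14],[0,0,0]],
  [[0,0,-0.14],[0,0,0]],
])

```text
time: 26.55
ee_pos: [0.5735, 0.0303, 0.1459]
eef_rot: [0.145, 0.989, -0.0, 0.005]
ft_force: [0.9, 0.3, -0.4]
width: 0.0004
```

```bash
python3 -c "
from h import *
o=[r.camera(n) for n in('scene','side')];st()
crop(o[0]['pixels'],140,80,120,100,6,'pics/a10.png');crop(o[1]['pixels'],230,80,120,100,6,'pics/b10.png')"
```

```text
t 26.65 p [571.14  29.4  141.04] yaw_c -0.2904 tilt [0.0012 0.0031] F [ 0.09 -0.33 -0.37] T [-0.001 -0.167  0.031] w 0.0002
```

View pics/b10.png

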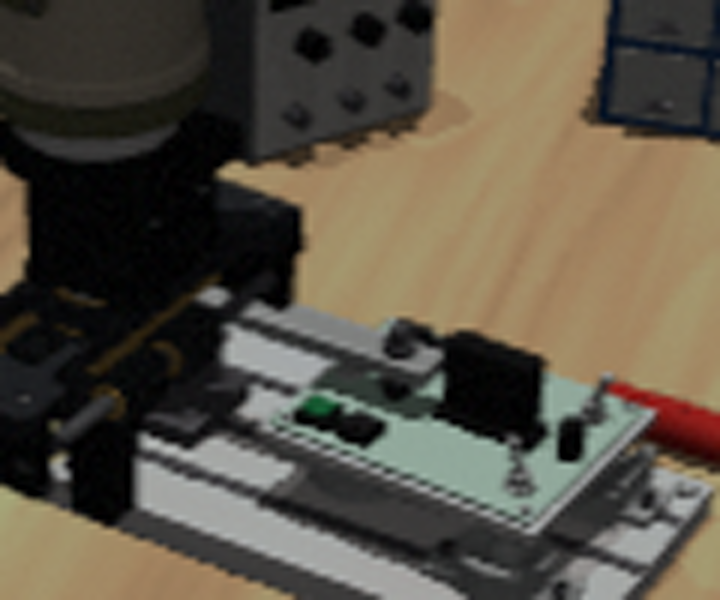

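The picture shows the carrier in place, with the nose on the panel at (395,390). The robot is touching nothing.

```bash
python3 -c "
from bench import r
print(r.close_job())"
```

```text
the job is handed in; nothing more can be done
None
```

The carrier is seated on its three ball feet, and the hold-down's rubber nose bears on the panel. The job was handed in at about 26.7 s of the 72 s. No verdict was reported.

**Seating:** I measured the true cone and groove places with the wrist camera and lowered the carrier by its handle. It first touched about 0.5 mm above its home height. Small shifts and turns then worked it down. The highest load I read on the seats was about 17 N plus a few N sideways. Forces were only read at the end of each move, so brief peaks in between were not seen. I let go at close to zero force.

**Hold-down:** I pushed the bar round its arc at about 5 N. It ended level, pressed at 14.8 N, and stayed down after I withdrew.

**Last checks:**
- **Height while held:** the tool stood at 82.05–82.1 mm, against 82.0 for home.
- **Height after clamping:** a light touch on the handle top read 116.46 mm. A touch on the table gave a +0.54 mm fingertip offset, so the true height is about 115.9 mm, against 116.0 for home.
- **Pictures:** in the last ones I viewed, the bar is level with its nose on the panel, and the screwdriver, hex key and pink look-alike have not been touched.

No check failed. The raw handle-top reading looked about 0.5 mm high until the table touch explained it. I confirmed the height only at the handle, not at each foot.

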